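# Index the sample carousel and shut the flip caps

## Robot

A 6-joint arm with a two-finger parallel gripper is mounted at the origin on the work surface. World frame = base frame: x ahead of the robot, y to its left, z up, the work surface at z = 0. Lengths are in m, angles in rad, forces in N, time in s.
With the tool pointing down it reaches from about 0.3 to 1 m from the base axis. Payload 5.1 kg.
Tool frame: the origin (TCP) lies midway between the tips of the shut fingers; the grasp point (between the pads) lies 19 mm behind it (bot.hold_point_z is the distance from the TCP to the grasp point, in m); z points along the fingers, y is the direction in which the jaws open and shut (so a half turn about z gives the same grasp; the last joint's range is limited). The gripper opens to 95 mm and grips with 3 to 60 N. Pads are 20 mm wide; open, the fingers measure 119 mm over their backs; the gripper's body (75 mm by 180 mm) begins 59 mm behind the grasp point.
Start: joints at [1.083, 0.124, 1.65, -0, 1.367, -0.083], TCP at [0.256, 0.597, 0.215] pointing down, gripper open.
Joint ranges: [-2.61, 2.61], [-1.02, 2.33], [0.03, 2.71], [-1.35, 4.49], [0.32, 2.68], [-2.91, 2.91]. Speed limits (rad/s): [2.57, 2.57, 3.14, 3.14, 3.14, 3.14].

## Interface

Orientations are given as a unit quaternion [x, y, z, w].
In Python, from plant import bot gives the robot as it stands.
- The arm moves only by the shell command python3 -m creep 'ROWS'. ROWS is JSON, a list of rows, each a list of 5 numbers: the shift along the tool's x, y, z in m, then the turn about the tool's z in rad, then the closure, from 0 (fully open) to 1 (shut). In form: [[tx, ty, tz, twist, gripper], ...]. A call has 1 to 10 rows; each row is the pose to reach, as a shift and turn from the pose commanded when the call began, along the tool's axes at that moment; what a row does not reach only later rows make up. A row lasts 1/8 s, in which the tool goes at most 62.5 mm and 10.7 degrees, less where a joint would pass 70% of its speed; a pose out of reach is approached as far as the arm can. A call with a gripper value outside its range is refused whole. The fingers move at their own pace and stop on an object; the grip force is fixed at half the most. Time passes only in rows, so rows that repeat a pose let the fingers close. It gives the time, the measured TCP pose, the force and the opening at its end, in the units of the state.
- bot.observe(): the state, without advancing time (a new reading comes with each control period).
- bot.read_camera(name): name is "side" or "top" or "wrist"; returns a dict with "color" (420x560x3 uint8, blue, green, red), "range_z" (420x560 float32, m along the optical axis (not along the pixel's ray), 0 where there is no reading), "vfov" (degrees; the focal length in pixels is half the picture's height over the tangent of half this angle, whatever the lens; pixels are square), "cx", "cy" (the principal point, pixels), "R" (3x3) and "t" (3): a world point X has camera coordinates R X + t. Camera axes: x right, y down, z forward; pixel columns grow to the right and rows downward; lengths in m; the calibration is good to about 2 mm. A picture is of the moment at which its call begins.
- bot.job_done(): hands the job in, once; it reports no verdict.
Trained networks look in a picture, given as the dict that the camera call returned (one of the last four; its "shot" number tells which), for a name from the list of things; names that differ only in an ending like _2 or _b are one class to them, and where a whole thing is asked for, a point or a joint stands for the part that bears it (a point fixed in the world has none). Each returns a list of dicts, best first, with "confidence" (0 to 1); they miss things now and then, are a little off and sometimes report something else, mostly with a low value. They report only what shows in the picture. A call takes as long as a camera call.
- bot.spot_in(thing, picture): "bbox" ([left, top, right, bottom] as shares, 0 to 1, of the picture: columns of its width, rows of its height, round what is visible of it).
The state is a dict: "t": time; "q": joint angles; "dq": joint speeds; "joint_efforts": joint torques, N m; "position": TCP position; "orientation": TCP orientation; "wrist_force": force on the tool from outside, world axes, zero at the start; "wrist_torque": the same for the moment, N m; "width": opening from 0.0 (shut) to 1.0 (fully open).
Only numpy, scipy, OpenCV 4.12 (cv2) and the standard library are available. Lean on these libraries where they do the work, as an engineer would, in place of code of your own. Each camera call takes 0.05 s, during which the arm holds its last target.

## Task

The run is over: press shut the flip cap of every sample bottle in the covered carousel, bringing each bottle into the open bay by lifting the red spring index ring on the hub, turning the carousel to the next notch and letting the ring drop back in. When all caps are fully shut, turn the carousel until the white blank position stands in the bay, with the ring locked down in its notch, and then close the bay with its lift-off amber cover, laid flat and square on the hood, skirted front towards the outside. Leave every bottle standing in its pocket and do not disturb the other things on the bench.

Things in the scene. Friction and masses are not known exactly. Their poses are not given: they have to be found in the camera images.
- sampler: Fixed cream carousel housing, 250 x 250 mm. Origin on the hub axis at bench height; -x points to the open bay (towards the robot). Its amber hood (top 165 mm up) covers all but a channel 100 mm wide (y +-50) from the front edge (x -125) to x +52: bay, then hub. Front wall 76 mm high in the bay; front panels beside the bay reach the hood. Needle tower behind (x 127 to 207), 190 mm high.
- carousel (a joint): Turn about the vertical hub axis, rad, counter-clockwise from above positive, endless; 0 at the start with the blank position in the bay. Six positions 60 deg apart, 80 mm from the axis: 0 blank (white block with red dot), 1 to 5 pockets for bottle1 to bottle5, counted counter-clockwise from the bay, so position k is in the bay at joint -k x 60 deg (or whole turns away). Locked: 1.5 deg play.
- index_ring (a joint): Lift of the spring index ring, m: 0 = down, two dogs in slots of the fixed toothed crown, carousel locked; clear of the teeth above 0.009; stop at 0.016. Spring pulls down with 5 N at the bottom, 9 N at the top. Let go between notches it rests on a tooth (about 0.008) and drops in at the next notch, one every 60 deg. Unlocked, the carousel turns with 0.04 N m.
- ring_bar (a point): Middle of the top bar of the red stirrup-shaped pull ring, on the hub axis, 163 mm above the bench when down; frame turns with the carousel. The bar lies along the point's x: 44 mm long, 10 mm thick (y), 12 mm high; under it a 27 mm high opening, then a steel crossbar. Pinch it across its thickness, lift, and turn it about the vertical hub axis.
- blank (a point): Point on the carousel over the blank position, 80 mm from the hub axis, 108 mm above the bench (20 mm above the white block): straight over bay when the blank position is in the bay.
- bay (a point): Fixed point in the middle of the open bay, 80 mm from the hub axis towards the sampler's -x and 108 mm above the bench, which is the height of the mouth of a bottle standing there. Only the bottle standing in the bay can be worked on; the hood covers the others.
- cover_seat (a point): Where the cover's origin lies when it is seated over the bay: 83 mm from the hub axis towards -x, 130 mm above the bench; axes as the sampler's and, when seated, the cover's.
- cover: Loose amber bay cover, 0.18 kg: plate 86 (x) x 116 (y) x 4 mm, top 39 mm above the origin; front skirt at -x (86 mm wide) and side skirts at y +-41 reach 35 mm below the plate; open at +x. Origin: middle, level with the skirts' lower edges. Starts standing on its skirts on the bench. Seated, the skirts hang in the channel (7 mm free each side), plate edges on the hood.
- cover_knob (a point): Grip point on the cover's black round knob (22 mm diameter, 34 mm tall, on the plate): 22 mm above the plate, 61 mm above the cover's origin, 2 mm from its middle towards -x.
- cover_front (a point): Middle of the lower edge of the cover's front skirt, 41 mm from the cover's origin towards its -x. It must end on the outside, away from the hub.
- bottle1: Square white sample bottle in pocket 1 (bottles may be absent), 32 x 32 mm, mouth 80 mm above its origin (centre of its underside, 28 mm above the bench in the pocket). Upright, its -x axis pointing outward from the hub. The pocket holds its lowest 42 mm with 1.5 mm free on each side.
- cap1 (a joint): Opening of bottle1's blue flip cap, rad: 0 shut, 1.57 upright, 2.05 widest (leaning outward). 36 mm round, 7 mm thick, 6 mm tab. Hinge on the outward side, 19 mm from the bottle's axis, 83 mm above its origin; open, the cap stands up to 44 mm above the hinge; shut, its top is 87 mm above the origin. Stiff (0.015 N m): stays where left. Swing it inward from outside, then press down with 5 to 10 N.
- tip_box: Bystander: closed teal pipette tip box, 85 x 120 x 71 mm, origin under its middle; stands left or right of the sampler, the cover on the other side.
- reagent: Bystander: white reagent jar, 72 mm diameter, 125 mm tall, origin under its middle.
- beaker: Bystander: glass beaker, 72 mm diameter, 85 mm tall, origin under its middle.
- wash_bottle: Bystander: white bottle with a blue cap, 64 mm diameter, 150 mm tall, origin under its middle.
- bottle2: Sample bottle in pocket 2 (may be absent), like bottle1.
- cap2 (a joint): Opening of bottle2's flip cap, rad, like cap1.
- bottle3: Sample bottle in pocket 3 (may be absent), like bottle1.
- cap3 (a joint): Opening of bottle3's flip cap, rad, like cap1.
- bottle4: Sample bottle in pocket 4 (may be absent), like bottle1.
- cap4 (a joint): Opening of bottle4's flip cap, rad, like cap1.
- bottle5: Sample bottle in pocket 5 (may be absent), like bottle1.
- cap5 (a joint): Opening of bottle5's flip cap, rad, like cap1.

How it is judged:
On the way, in this order (a step that is already met when the one before it is completed fails the run):
1. every bottle's flip cap is pressed fully shut (within 4 degrees) (value of joint each of cap1, cap2, cap3, cap4, cap5 below 0.07 rad), for 0.2 s.
2. the carousel is turned to its blank position and the ring has dropped into the notch (horizontal distance between blank and bay below 0.006 m and value of joint index_ring below 0.003 m), for 0.3 s.
3. the cover lies flat and square over the bay (horizontal distance between cover and cover_seat below 0.014 m and z of cover in the frame of cover_seat between -0.004 and 0.004 m and angle between cover's own z axis and vertical below 0.05 rad and angle between the x axis of cover and the x axis of sampler, either way round below 0.17 rad and horizontal distance between cover_front and sampler above 0.1 m), for 0.3 s.
At the end, for the whole second after the job is handed in: All caps shut within 4 degrees; bottles standing in their pockets; blank position in the bay within 6 mm and the index ring down within 3 mm; cover at rest within 14 mm of its seat, plate on the hood within 4 mm, level within 3 degrees, square within 10 degrees, its skirted front to the outside (all of step 1 and all of step 2 and all of step 3 and angle between each of bottle1, bottle2, bottle3, bottle4, bottle5's own z axis and vertical below 0.12 rad and height (world z) of each of bottle1, bottle2, bottle3, bottle4, bottle5 below 0.034 m and linear speed of cover below 0.02 m/s); the robot touches nothing.
It fails at once if the tip box is pushed more than 30 mm from its place (distance of tip_box from where it was at the start of the episode above 0.03 m).
It fails at once if the reagent is pushed more than 30 mm from its place (distance of reagent from where it was at the start of the episode above 0.03 m).
It fails at once if the beaker is pushed more than 30 mm from its place (distance of beaker from where it was at the start of the episode above 0.03 m).
It fails at once if the wash bottle is pushed more than 30 mm from its place (distance of wash_bottle from where it was at the start of the episode above 0.03 m).
It fails at once if a bottle is pulled out of its pocket or tipped (angle between any of bottle1, bottle2, bottle3, bottle4, bottle5's own z axis and vertical above 0.35 rad or height (world z) of any of bottle1, bottle2, bottle3, bottle4, bottle5 above 0.068 m).
Of bottle1, bottle2, bottle3, bottle4, bottle5 only 3 to 5 are there at a start; the rules pass over those that are not, and their reading is None.
At some moment in a run one of cover may be knocked a few centimetres aside while the robot is not near it.
Once in a run the grip may slacken for a moment while it holds something.
It also fails if it takes over 210 s, if anything falls off the work surface, if the arm or the gripper's body presses on something with over 40 N, if the wrist force passes 120 N, or if a joint passes its speed limit or range.

## Working session

There is one attempt and no reset: what is moved stays moved. The work goes in short steps, Python scripts to look and compute and a shell command to move; the robot and the scene stay as the last step left them, time stands still between calls to the robot, and variables do not carry over. Pictures are saved under pics/ and viewed, and the job is handed in when it is done.

```bash
ls; mkdir -p pics; cat > h.py <<'E'
import numpy as np, cv2
from plant import bot
def K(p):
    f=p["color"].shape[0]/2/np.tan(np.radians(p["vfov"])/2); return f
def world(p,u,v,z=None):
    f=K(p); d=p["range_z"][int(round(v)),int(round(u))] if z is None else z
    c=np.array([(u-p["cx"])/f*d,(v-p["cy"])/f*d,d]); return p["R"].T@(c-p["t"])
def plane(p,u,v,h):
    f=K(p); r=p["R"].T@np.array([(u-p["cx"])/f,(v-p["cy"])/f,1]); o=-p["R"].T@p["t"]
    return o+r*(h-o[2])/r[2]
def proj(p,X):
    c=p["R"]@np.array(X)+p["t"]; f=K(p); return f*c[0]/c[2]+p["cx"],f*c[1]/c[2]+p["cy"]
def cloud(p):
    d=p["range_z"]; f=K(p); h,w=d.shape; v,u=np.mgrid[:h,:w]
    c=np.stack([(u-p["cx"])/f*d,(v-p["cy"])/f*d,d],-1); W=(c-p["t"])@p["R"]; W[d<=0]=np.nan; return W
E
python3 - <<'E'
from h import *
print(bot.observe())
for n in ["side","top","wrist"]:
    p=bot.read_camera(n); cv2.imwrite(f"pics/{n}0.png",p["color"]); print(n,p["vfov"],-p["R"].T@p["t"])
    for t in ["sampler","ring_bar","cover","cover_knob","tip_box","reagent","beaker","wash_bottle"]:
        for r in bot.spot_in(t,p)[:1]:
            b=r["bbox"]; print(t,round(r["confidence"],2),[round(x*s) for x,s in zip(b,[560,420]*2)], world(p,(b[0]+b[2])*280,(b[1]+b[3])*210).round(3))
E
```

```text
pics
{'t': 0.0, 'q': array([ 1.08339835e+00,  1.24474913e-01,  1.65164803e+00,  1.77161537e-05,
        1.36751782e+00, -8.26104753e-02]), 'dq': array([-7.22158372e-04, -5.13177297e-04, -2.31254089e-03, -4.27266665e-05,
       -1.21339581e-03,  1.33126058e-03]), 'joint_efforts': array([ 1.03316201e-03, -4.17578101e+01, -3.59952271e+01,  7.75677385e-02,
        4.89508698e-02, -1.69264581e-04]), 'position': array([0.25571363, 0.59689302, 0.21342196]), 'orientation': array([ 2.01016451e-01,  9.79587330e-01, -9.80306644e-04, -2.96248890e-04]), 'wrist_force': array([ 0.25365955,  0.66826877, -0.86801801]), 'wrist_torque': array([ 0.04174821, -0.02307851, -0.05330745]), 'width': 0.9987924097367629}
side 52.02561470610221 [-0.01901335 -0.41187437  1.11242244]
sampler 0.6 [210, 138, 333, 274] [0.604 0.002 0.127]
ring_bar 0.68 [263, 188, 282, 213] [0.618 0.007 0.132]
cover 0.93 [345, 320, 393, 361] [ 0.433 -0.406  0.044]
cover_knob 0.77 [346, 315, 392, 358] [ 0.432 -0.403  0.066]
tip_box 0.7 [133, 172, 182, 219] [0.484 0.345 0.067]
reagent 0.75 [188, 129, 211, 169] [0.692 0.341 0.095]
beaker 0.93 [373, 227, 403, 260] [ 0.75  -0.324  0.012]
wash_bottle 0.82 [411, 286, 449, 327] [ 0.567 -0.498  0.11 ]
top 49.06369951635843 [ 0.45523587 -0.06699904  1.41290845]
sampler 0.64 [208, 117, 307, 244] [0.678 0.014 0.041]
ring_bar 0.73 [210, 120, 307, 243] [0.677 0.012 0.026]
cover 0.41 [253, 181, 266, 211] [0.618 0.004 0.135]
cover_knob 0.6 [372, 240, 417, 282] [ 0.441 -0.39   0.06 ]
tip_box 0.96 [116, 223, 164, 259] [0.49  0.353 0.075]
reagent 0.74 [121, 149, 153, 181] [0.704 0.353 0.123]
beaker 0.97 [356, 153, 382, 176] [ 0.737 -0.328  0.005]
wash_bottle 0.86 [411, 197, 446, 218] [ 0.593 -0.477  0.108]
wrist 69.2990746970839 [0.19006999 0.62530952 0.38587879]
```

View pics/top0.png

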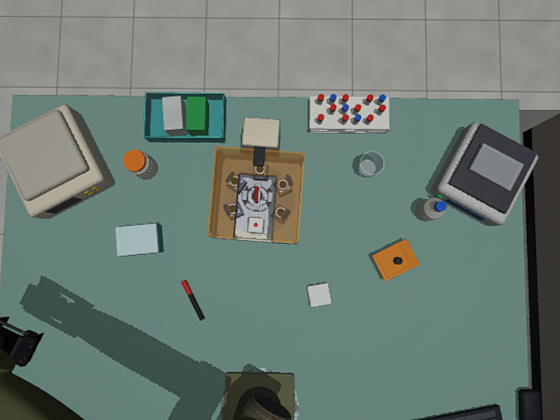

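View pics/side0.png

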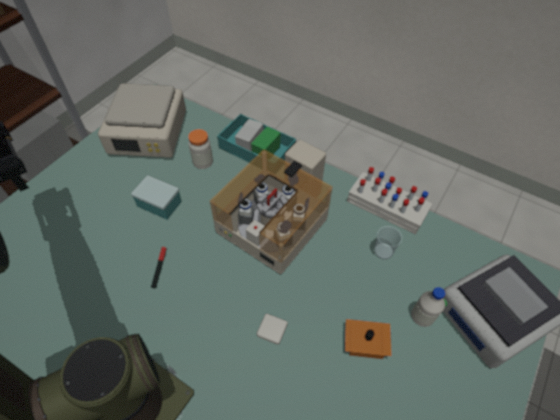

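```bash
python3 - <<'E'
from h import *
p=bot.read_camera("top"); W=cloud(p)
# hood plane
m=(abs(W[...,2]-.165)<.006)&(abs(W[...,1])<.3)
print(m.sum()); pts=W[m][:,:2].astype(np.float32); print(cv2.minAreaRect(pts),W[m][:,2].mean())
t=(abs(W[...,2]-.19)<.006)&(abs(W[...,1])<.3);print(t.sum(),cv2.minAreaRect(W[t][:,:2].astype(np.float32)))
m=(W[...,2]>.15)&(abs(W[...,1])<.04)&(W[...,0]<.67)&(W[...,0]>.5)
c=(W[...,2]>.03)&(W[...,2]<.05)&(abs(W[...,1]+.39)<.1)&(abs(W[...,0]-.44)<.1)
print(c.sum(),cv2.minAreaRect(W[c][:,:2].astype(np.float32)))
k=(W[...,2]>.06)&(abs(W[...,1]+.39)<.1)&(abs(W[...,0]-.44)<.1)
print(k.sum(),np.median(W[k],0))
im=cv2.resize(p["color"][100:260,180:340],(800,800),interpolation=cv2.INTER_CUBIC)[:600]; cv2.imwrite("pics/topz.png",im)
im=cv2.resize(p["color"][220:300,340:440],(750,600),interpolation=cv2.INTER_CUBIC); cv2.imwrite("pics/topc.png",im)
E
```

```text
5673
((0.41915446519851685, 0.024878382682800293), (0.2505115270614624, 0.7795566320419312), 86.39668273925781) 0.16611982853486415
1246 ((0.43132680654525757, -0.013460233807563782), (0.1359245330095291, 0.792905867099762), 89.7402114868164)
1081 ((0.4435000717639923, -0.3966711163520813), (0.08585364371538162, 0.11690116673707962), 26.4718017578125)
48 [ 0.44222334 -0.39654217  0.07217959]
```

```bash
python3 - <<'E'
from h import *
p=bot.read_camera("top"); W=cloud(p)
x=W[...,0];y=W[...,1];z=W[...,2]
m=(abs(z-.165)<.005)&(abs(y)<.25)&(x>.45)&(x<.8)
n,l,s,_=cv2.connectedComponentsWithStats(m.astype(np.uint8)); print(s)
i=1+np.argmax(s[1:,4]); m=l==i
pts=W[m][:,:2].astype(np.float32); print(cv2.minAreaRect(pts),W[m][:,2].mean())
t=(abs(z-.19)<.005)&(abs(y)<.25)&(x>.6);print(t.sum(),cv2.minAreaRect(W[t][:,:2].astype(np.float32)))
im=cv2.resize(m.astype(np.uint8)[100:260,180:340]*255,(600,600)); cv2.imwrite("pics/m.png",im)
E
```

```text
[[     0      0    560    420 229842]
 [   278    141      1      1      1]
 [   206    146     99     97   5323]
 [   275    149      2      1      2]
 [   255    186      3      5      8]
 [   254    191      4     12     24]]
((0.6210511326789856, 0.012206554412841797), (0.2506142258644104, 0.2529086172580719), 86.39977264404297) 0.16596777607749194
1097 ((0.760278582572937, 0.002737846225500107), (0.0994839072227478, 0.1316768229007721), 86.43506622314453)
```

View pics/topz.png

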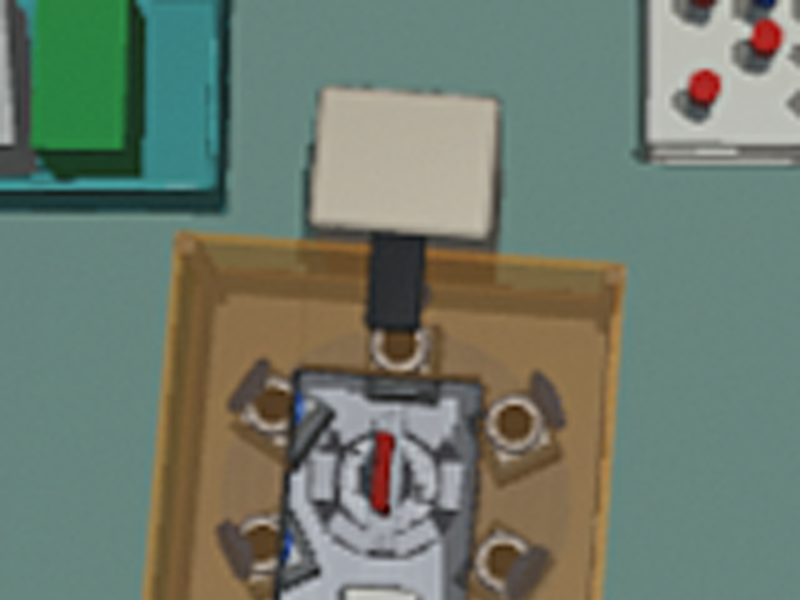

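View pics/topc.png

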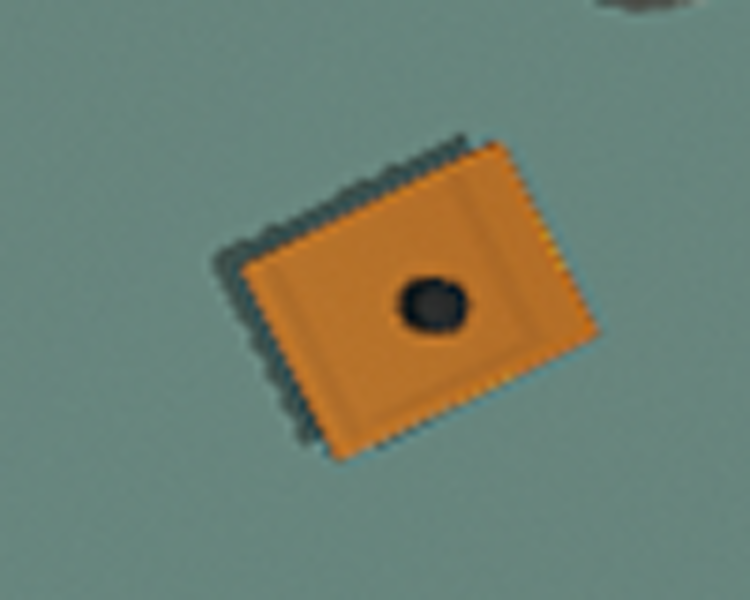

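```bash
cat >> h.py <<'E'
from scipy.spatial.transform import Rotation as Ro
H=np.array([.621,.012]); YAW=np.radians(-3.6)
def S(x,y):  # sampler->world
    return H+np.array([x*np.cos(YAW)-y*np.sin(YAW),x*np.sin(YAW)+y*np.cos(YAW)])
def plan(xy,z,ang=None):
    s=bot.observe(); R=Ro.from_quat(s["orientation"]).as_matrix()
    d=R.T@(np.array([*xy,z])-s["position"]); a=np.arctan2(R[1,1],R[0,1])
    tw=0 if ang is None else a-ang
    print("pos",s["position"].round(4),"ang",round(a,3),"q6",round(s["q"][5],3),"shift",d.round(4),"twist",round(tw,3),"F",s["wrist_force"].round(1),"w",round(s["width"],3),"t",round(s["t"],2))
E
python3 -c "
from h import *
plan(S(-.02,0),.30,np.pi/2+YAW)"
```

```text
pos [0.256  0.5974 0.2146] ang 1.166 q6 -0.083 shift [-0.5472 -0.4011 -0.0853] twist -0.342 F [-0.5  0.3  0.8] w 1.001 t 1.45
```

```bash
python3 -m creep '[[0,0,-0.05,0,0],[-0.045,-0.033,-0.085,-0.1,0],[-0.09,-0.066,-0.085,-0.2,0.3],[-0.135,-0.1,-0.085,-0.3,0.5],[-0.18,-0.133,-0.085,-0.342,0.5],[-0.225,-0.166,-0.085,-0.342,0.5],[-0.27,-0.2,-0.085,-0.342,0.5],[-0.315,-0.233,-0.085,-0.342,0.5],[-0.36,-0.266,-0.085,-0.342,0.5],[-0.405,-0.3,-0.085,-0.342,0.5]]'; python3 -c "
from h import *
plan(S(-.02,0),.30,np.pi/2+YAW)"
```

```text
t: 2.7
position: [0.5108, 0.1605, 0.3]
orientation: [0.031, 1.0, 0.0, 0.0]
wrist_force: [0.3, -0.1, 0.3]
width: 0.498
pos [0.5108 0.1605 0.3   ] ang 1.508 q6 -1.304 shift [-0.0993 -0.1413 -0.    ] twist 0.0 F [ 0.3 -0.1  0.3] w 0.498 t 2.7
```

```bash
python3 -m creep '[[-0.033,-0.047,0,0,0.5],[-0.066,-0.094,0,0,0.5],[-0.099,-0.141,0,0,0.5],[-0.099,-0.141,0,0,0.5]]'; python3 - <<'E'
from h import *
plan(S(0,0),.30,np.pi/2+YAW)
p=bot.read_camera("wrist"); cv2.imwrite("pics/w1.png",p["color"]); print(-p["R"].T@p["t"])
for t in ["ring_bar","blank"]:
    for r in bot.spot_in(t,p)[:2]: print(t,r["confidence"],[round(x*s) for x,s in zip(r["bbox"],[560,420]*2)])
for n,z in [((0,0),.169),((.022,0),.169),((-.022,0),.169),((-.08,0),.088),((-.125,.05),.165),((-.125,-.05),.165),((.052,.05),.165),((.052,-.05),.165)]: print(n,np.round(proj(p,[*S(*n),z])))
E
```

```text
t: 3.2
position: [0.6011, 0.0121, 0.299]
orientation: [0.034, 0.999, -0.0, -0.0]
wrist_force: [0.0, -0.3, -0.7]
width: 0.495
pos [0.6011 0.0121 0.299 ] ang 1.503 q6 -1.572 shift [-0.0198  0.0013 -0.001 ] twist -0.005 F [ 0.  -0.3 -0.7] w 0.495 t 3.2
[0.52967074 0.0163728  0.47022564]
ring_bar 0.84 [271, 175, 298, 245]
ring_bar 0.68 [0, 52, 35, 112]
blank 0.73 [239, 123, 336, 261]
(0, 0) [287. 222.]
(0.022, 0) [287. 242.]
(-0.022, 0) [287. 201.]
(-0.08, 0) [286. 140.]
(-0.125, 0.05) [340.  94.]
(-0.125, -0.05) [234.  94.]
(0.052, 0.05) [333. 266.]
(0.052, -0.05) [241. 267.]
```

View pics/w1.png

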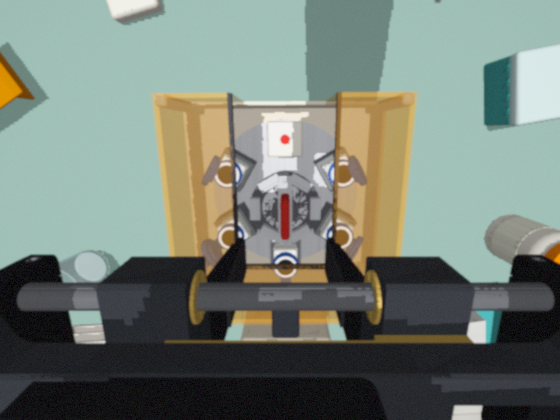

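```bash
sed -i 's/H=np.array(\[.621,.012\])/H=np.array([.621,.011])/' h.py; python3 -c "
from h import *
plan(S(0,0),.144,np.pi/2+YAW)"
```

```text
pos [0.5998 0.0157 0.2996] ang 1.508 q6 -1.572 shift [-0.0215 -0.0035  0.1556] twist 0.0 F [ 0.1 -0.4 -0.8] w 0.501 t 3.35
```

```bash
python3 -m creep '[[-0.0215,-0.0035,0.03,0,0.5],[-0.0215,-0.0035,0.06,0,0.5],[-0.0215,-0.0035,0.09,0,0.5],[-0.0215,-0.0035,0.12,0,0.5],[-0.0215,-0.0035,0.12,0,0.5],[-0.0215,-0.0035,0.12,0,0.5]]'; python3 - <<'E'
from h import *
plan(S(0,0),.144,np.pi/2+YAW)
p=bot.read_camera("wrist"); cv2.imwrite("pics/w2.png",p["color"])
for n,z in [((0,0),.169),((.022,0),.169),((-.022,0),.169),((-.08,0),.088),((-.125,.05),.165),((-.125,-.05),.165)]: print(n,np.round(proj(p,[*S(*n),z])))
E
```

```text
t: 4.1
position: [0.6218, 0.0113, 0.1813]
orientation: [0.031, 1.0, -0.0, 0.001]
wrist_force: [0.5, -0.7, 0.4]
width: 0.5
pos [0.6218 0.0113 0.1813] ang 1.509 q6 -1.577 shift [ 0.0008 -0.0004  0.0373] twist 0.001 F [ 0.5 -0.7  0.4] w 0.5 t 4.1
(0, 0) [286. 245.]
(0.022, 0) [285. 276.]
(-0.022, 0) [286. 212.]
(-0.08, 0) [286. 119.]
(-0.125, 0.05) [377.  29.]
(-0.125, -0.05) [195.  29.]
```

View pics/w2.png

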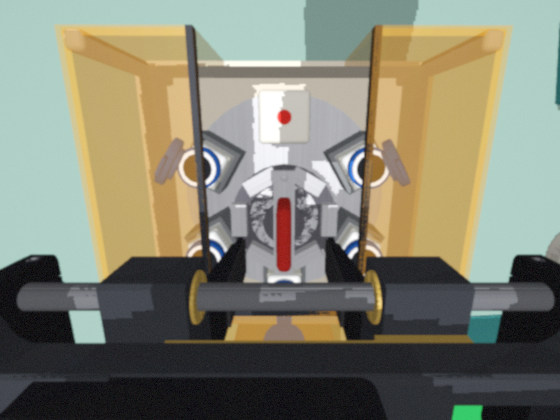

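```bash
sed -i 's/H=np.array(\[.621,.011\])/H=np.array([.6205,.010])/' h.py; python3 -m creep '[[0.001,-0.001,0.019,0,0.5],[0.001,-0.001,0.037,0,0.5],[0.001,-0.001,0.037,0,0.7],[0.001,-0.001,0.037,0,1],[0.001,-0.001,0.037,0,1],[0.001,-0.001,0.037,0,1],[0.001,-0.001,0.037,0,1]]'; python3 -c "
from h import *
plan(S(0,0),.144,np.pi/2+YAW)"
```

```text
t: 5.03
position: [0.6207, 0.0101, 0.1433]
orientation: [0.031, 1.0, 0.001, 0.001]
wrist_force: [0.2, 3.2, 0.9]
width: 0.102
pos [0.6207 0.0101 0.1433] ang 1.508 q6 -1.579 shift [ 0.0002 -0.0001 -0.0007] twist -0.0 F [0.2 3.2 0.9] w 0.102 t 5.03
```

```bash
python3 -m creep '[[0,0,-0.005,0,1],[0,0,-0.010,0,1],[0,0,-0.0125,0,1],[0,0,-0.0125,0,1],[0,0,-0.0125,0,1]]'; python3 -c "
from h import *
plan(S(0,0),.144,np.pi/2+YAW-np.pi/3)"
```

```text
t: 5.65
position: [0.6205, 0.0102, 0.1535]
orientation: [0.031, 1.0, 0.001, 0.0]
wrist_force: [5.2, 3.2, -8.4]
width: 0.104
pos [0.6205 0.0102 0.1535] ang 1.508 q6 -1.579 shift [ 0.     -0.0002  0.0095] twist 1.047 F [ 5.2  3.2 -8.4] w 0.104 t 5.65
```

```bash
python3 -m creep '[[0,0,-0.0025,0,1],[0,0,-0.0025,0,1],[0,0,-0.0025,0.17,1],[0,0,-0.0025,0.35,1],[0,0,-0.0025,0.52,1],[0,0,-0.0025,0.70,1],[0,0,-0.0025,0.87,1],[0,0,-0.0025,1.047,1],[0,0,-0.0025,1.047,1],[0,0,-0.0025,1.047,1]]'; python3 - <<'E'
from h import *
plan(S(0,0),.144,np.pi/2+YAW-np.pi/3)
p=bot.read_camera("wrist"); cv2.imwrite("pics/w3.png",p["color"])
p=bot.read_camera("top"); cv2.imwrite("pics/t3.png",cv2.resize(p["color"][130:260,190:320],(600,600),interpolation=cv2.INTER_CUBIC))
E
```

```text
t: 6.9
position: [0.6194, 0.0085, 0.1562]
orientation: [0.526, 0.851, -0.001, -0.001]
wrist_force: [1.8, -6.0, -7.9]
width: 0.102
pos [0.6194 0.0085 0.1562] ang 0.463 q6 -0.535 shift [0.0009 0.0017 0.0122] twist 0.002 F [ 1.8 -6.  -7.9] w 0.102 t 6.9
```

View pics/w3.png

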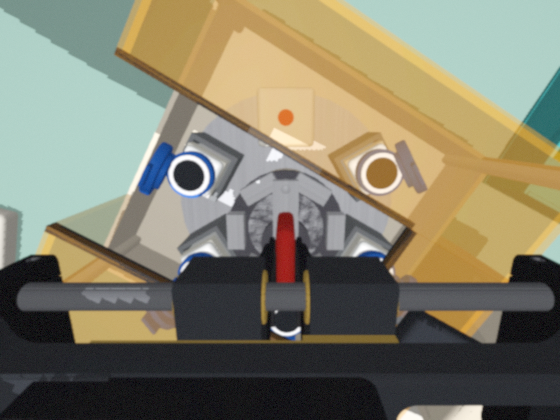

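```bash
python3 -m creep '[[0,0,0.006,0,1],[0,0,0.012,0,1],[0,0,0.015,0,1],[0,0,0.015,0,1],[0,0,0.015,0,1]]'; python3 - <<'E'
from h import *
plan(S(-.16,0),.2)
E
```

```text
t: 7.62
position: [0.6195, 0.0085, 0.1433]
orientation: [0.526, 0.85, -0.001, -0.0]
wrist_force: [-2.9, -4.8, -3.5]
width: 0.105
pos [0.6195 0.0085 0.1433] ang 0.463 q6 -0.534 shift [ 0.0811 -0.137  -0.0564] twist 0 F [-2.9 -4.8 -3.5] w 0.105 t 7.62
```

```bash
python3 -m creep '[[0,0,0,0,0.5],[0,0,0,0,0.5],[0,0,-0.03,0,0.5],[0,0,-0.07,0,0.6],[0.027,-0.046,-0.07,0,0.8],[0.054,-0.091,-0.07,0,1],[0.081,-0.137,-0.07,0,1],[0.081,-0.137,-0.07,0,1],[0.081,-0.137,-0.07,0,1]]'; python3 - <<'E'
from h import *
plan(S(-.16,0),.13)
p=bot.read_camera("wrist"); cv2.imwrite("pics/w4.png",p["color"])
p=bot.read_camera("top"); cv2.imwrite("pics/t4.png",cv2.resize(p["color"][130:260,190:320],(600,600),interpolation=cv2.INTER_CUBIC))
E
```

```text
t: 8.75
position: [0.4625, 0.0213, 0.2141]
orientation: [0.527, 0.85, 0.001, 0.001]
wrist_force: [-0.3, -0.9, -0.5]
width: 0.005
pos [0.4625 0.0213 0.2141] ang 0.462 q6 -0.532 shift [-0.0003 -0.0023  0.0841] twist 0 F [-0.3 -0.9 -0.5] w 0.005 t 8.75
```

View pics/w4.png

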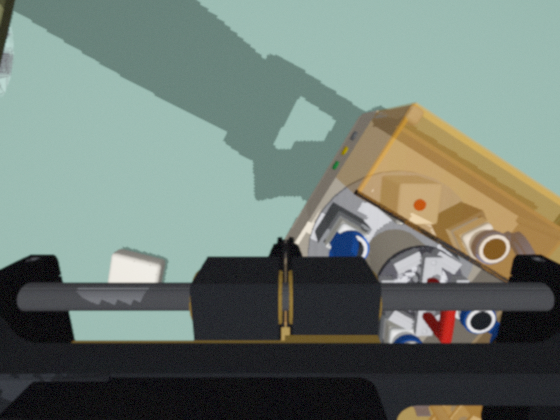

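View pics/t4.png

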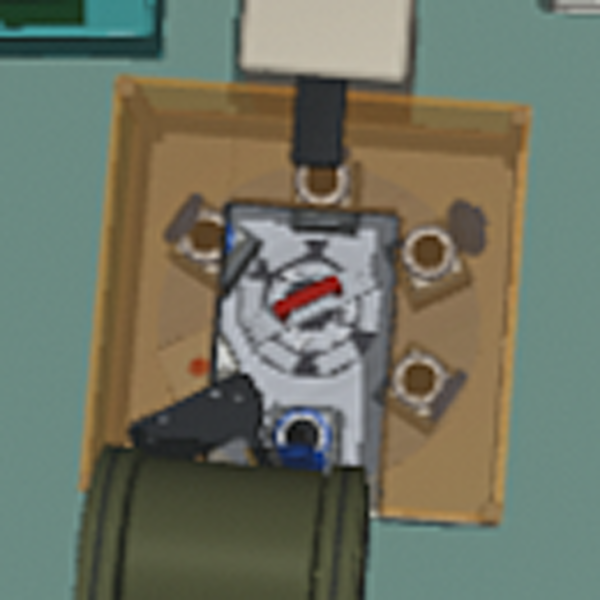

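```bash
python3 -m creep '[[0,-0.002,0.042,0,1],[0,-0.002,0.084,0,1],[-0.01,0.015,0.084,0,1],[-0.02,0.033,0.084,0,1],[-0.03,0.050,0.084,0,1],[-0.035,0.059,0.084,0,1],[-0.04,0.067,0.084,0,1],[-0.045,0.076,0.084,0,1],[-0.045,0.076,0.084,0,1]]'; python3 - <<'E'
from h import *
plan(S(-.07,0),.13)
p=bot.read_camera("wrist"); cv2.imwrite("pics/w5.png",p["color"])
p=bot.read_camera("side"); cv2.imwrite("pics/s5.png",cv2.resize(p["color"][150:290,190:350],(685,600),interpolation=cv2.INTER_CUBIC))
E
```

```text
t: 9.98
position: [0.5502, 0.0145, 0.1288]
orientation: [0.527, 0.85, 0.0, 0.0]
wrist_force: [-0.4, -0.2, 0.2]
width: 0.004
pos [0.5502 0.0145 0.1288] ang 0.461 q6 -0.532 shift [-0.0003  0.0003 -0.0012] twist 0 F [-0.4 -0.2  0.2] w 0.004 t 9.97
```

View pics/s5.png

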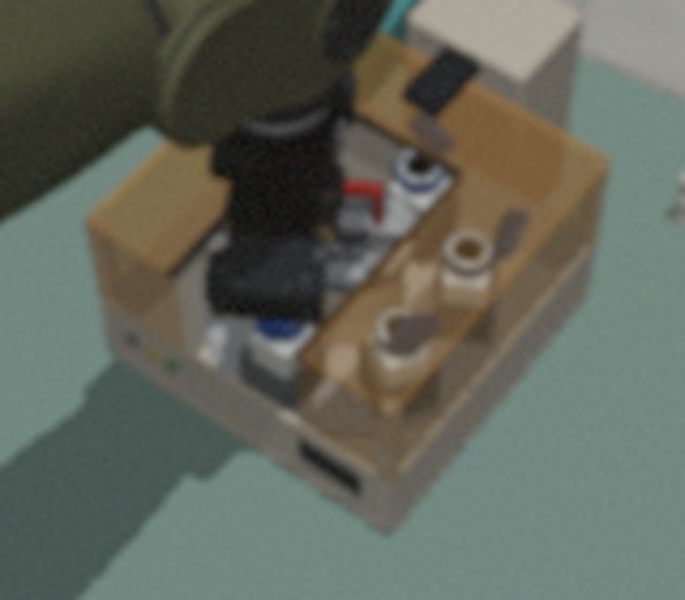

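View pics/w5.png

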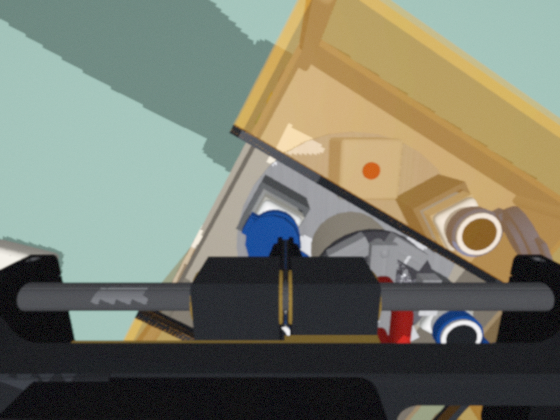

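Cap 1 now lies over the bottle under the finger tips. Press down.

```bash
python3 -m creep '[[0,0,0.005,0,1],[0,0,0.010,0,1],[0,0,0.013,0,1],[0,0,0.014,0,1],[0,0,0.015,0,1],[0,0,0.015,0,1]]'
```

```text
t: 10.82
position: [0.5507, 0.0146, 0.1152]
orientation: [0.527, 0.85, 0.001, 0.001]
wrist_force: [-0.9, -0.5, 5.9]
width: 0.008
```

```bash
python3 -m creep '[[0,0,0.001,0,1],[0,0,0.001,0,1]]'
```

```text
t: 11.08
position: [0.5513, 0.0146, 0.1152]
orientation: [0.527, 0.85, 0.001, 0.002]
wrist_force: [-0.4, -0.3, 8.3]
width: 0.005
```

```bash
python3 -m creep '[[0,0,0.0008,0,1],[0,0,0.0008,0,1],[0,0,-0.04,0,1],[0,0,-0.09,0,1],[0,0,-0.09,0,1]]'; python3 - <<'E'
from h import *
plan(S(0,0),.20)
p=bot.read_camera("wrist"); cv2.imwrite("pics/w6.png",p["color"])
W=cloud(p); c=S(-.08,0)
m=(np.hypot(W[...,0]-c[0],W[...,1]-c[1])<.025)&(W[...,2]>.09)&(p["color"][...,0]>p["color"][...,2]*2.0)
print(m.sum(),np.percentile(W[m][:,2],[5,50,95]).round(4)); A=np.c_[W[m][:,:2],np.ones(m.sum())]; print(np.linalg.lstsq(A,W[m][:,2],rcond=None)[0])
E
```

```text
t: 11.7
position: [0.5525, 0.0144, 0.208]
orientation: [0.527, 0.85, 0.002, 0.004]
wrist_force: [1.0, -0.2, 0.7]
width: 0.005
pos [0.5525 0.0144 0.208 ] ang 0.461 q6 -0.532 shift [-0.0342  0.0589  0.0086] twist 0 F [ 1.  -0.2  0.7] w 0.005 t 11.7
1644 [0.1144 0.1162 0.3368]
[-1.23204417  5.57780374  0.71704503]
```

View pics/w6.png

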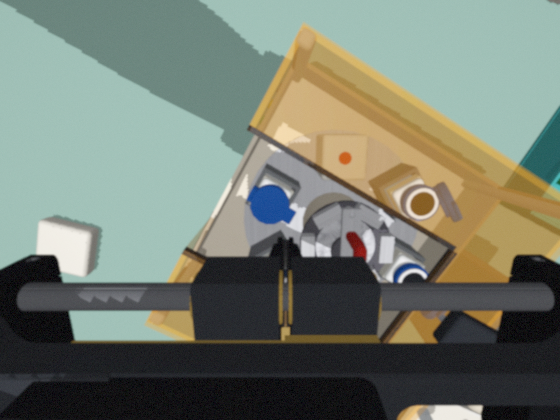

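```bash
cat >> h.py <<'E'
def capcheck():
    p=bot.read_camera("wrist"); W=cloud(p); c=S(-.08,0)
    m=(np.hypot(W[...,0]-c[0],W[...,1]-c[1])<.03)&(W[...,2]>.09)&(W[...,2]<.16)&(p["color"][...,0]>p["color"][...,2]*2.0)
    P=W[m]; 
    if len(P)<50: print("few",len(P)); return p
    g=np.linalg.lstsq(np.c_[P[:,:2]-c,np.ones(len(P))],P[:,2],rcond=None)[0]
    print(len(P),"z pct",np.percentile(P[:,2],[5,50,95]).round(4),"slope",g.round(3)); return p
E
python3 - <<'E'
from h import *
capcheck()
plan(S(0,0),.20,np.pi/2+YAW-np.pi/3)
E
```

```text
1323 z pct [0.1138 0.116  0.1171] slope [ 0.032 -0.01   0.116]
pos [0.5497 0.0146 0.2028] ang 0.461 q6 -0.532 shift [-0.0356  0.0614  0.0029] twist 0.0 F [-0.1 -0.2 -0.1] w 0.008 t 11.8
```

```bash
sed -i 's/H=np.array(\[.6205,.010\])/H=np.array([.6205,.0105])/' h.py; python3 -m creep '[[-0.012,0.02,0,0,0.5],[-0.024,0.041,0,0,0.5],[-0.0354,0.0617,0,0,0.5],[-0.0354,0.0617,0.02,0,0.5],[-0.0354,0.0617,0.04,0,0.5],[-0.0354,0.0617,0.059,0,0.5],[-0.0354,0.0617,0.059,0,1],[-0.0354,0.0617,0.059,0,1],[-0.0354,0.0617,0.059,0,1],[-0.0354,0.0617,0.059,0,1]]'
```

```text
t: 13.05
position: [0.6207, 0.01, 0.1447]
orientation: [0.527, 0.85, -0.0, 0.0]
wrist_force: [-10.2, -4.8, 6.9]
width: 0.136
```

```bash
python3 -m creep '[[0,0,-0.008,0,1],[0,0,-0.015,0,1],[0,0,-0.015,0,1],[0,0,-0.015,0.17,1],[0,0,-0.015,0.35,1],[0,0,-0.015,0.52,1],[0,0,-0.015,0.70,1],[0,0,-0.015,0.87,1],[0,0,-0.015,1.047,1],[0,0,-0.015,1.047,1]]'; python3 -c "
from h import *
plan(S(0,0),.144,np.pi/2+YAW-2*np.pi/3)"
```

```text
t: 14.3
position: [0.6178, 0.0095, 0.1559]
orientation: [0.881, 0.472, -0.004, -0.001]
wrist_force: [-5.6, -5.5, -7.8]
width: 0.103
pos [0.6178 0.0095 0.1559] ang -0.587 q6 0.517 shift [0.0024 0.0017 0.0119] twist -0.001 F [-5.6 -5.5 -7.8] w 0.103 t 14.3
```

```bash
python3 -m creep '[[0,0,0.006,0,1],[0,0,0.012,0,1],[0,0,0.014,0,1],[0,0,0.014,0,1],[0,0,0.014,0,1]]'; python3 -c "
from h import *
plan(S(-.16,0),.215)"
```

```text
t: 14.92
position: [0.618, 0.0095, 0.1449]
orientation: [0.881, 0.473, -0.004, -0.001]
wrist_force: [-10.7, -5.2, 2.4]
width: 0.103
pos [0.618  0.0095 0.1449] ang -0.586 q6 0.516 shift [-0.0781 -0.1374 -0.069 ] twist 0 F [-10.7  -5.2   2.4] w 0.103 t 14.93
```

```bash
python3 -m creep '[[0,0,0,0,0.5],[0,0,0,0,0.5],[0,0,-0.03,0,0.5],[0,0,-0.07,0,0.6],[-0.026,-0.046,-0.07,0,0.8],[-0.052,-0.091,-0.07,0,1],[-0.078,-0.137,-0.07,0,1],[-0.078,-0.137,-0.07,0,1],[-0.078,-0.137,-0.07,0,1]]'; python3 - <<'E'
from h import *
plan(S(-.16,0),.13)
p=bot.read_camera("top"); cv2.imwrite("pics/t7.png",cv2.resize(p["color"][130:260,190:320],(600,600),interpolation=cv2.INTER_CUBIC))
d=S(-.07,0)-S(-.16,0); a=bot.observe(); R=Ro.from_quat(a["orientation"]).as_matrix(); print(R.T@[*d,0])
E
```

```text
t: 16.05
position: [0.4645, 0.0212, 0.2159]
orientation: [0.881, 0.473, 0.001, 0.001]
wrist_force: [0.3, 0.2, -0.2]
width: 0.008
pos [0.4645 0.0212 0.2159] ang -0.586 q6 0.516 shift [-0.0028 -0.0029  0.0859] twist 0 F [ 0.3  0.2 -0.2] w 0.008 t 16.05
[0.04496294 0.07796336 0.00022024]
```

View pics/t7.png

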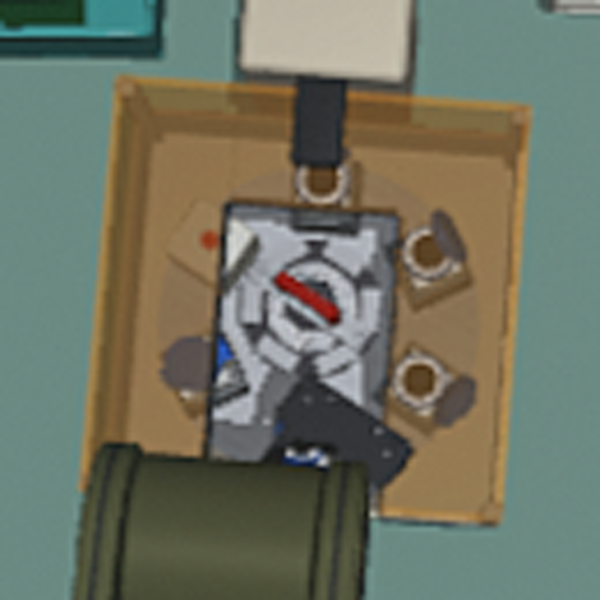

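```bash
python3 -m creep '[[-0.003,-0.003,0.043,0,1],[-0.003,-0.003,0.086,0,1],[0.007,0.015,0.086,0,1],[0.017,0.032,0.086,0,1],[0.027,0.049,0.086,0,1],[0.032,0.058,0.086,0,1],[0.037,0.067,0.086,0,1],[0.042,0.075,0.086,0,1],[0.042,0.075,0.086,0,1]]'; python3 - <<'E'
from h import *
plan(S(-.07,0),.13)
p=bot.read_camera("wrist"); cv2.imwrite("pics/w8.png",p["color"])
E
```

```text
t: 17.23
position: [0.5496, 0.0146, 0.1288]
orientation: [0.881, 0.473, 0.0, 0.0]
wrist_force: [-0.8, 0.3, -0.0]
width: 0.006
pos [0.5496 0.0146 0.1288] ang -0.586 q6 0.515 shift [ 0.0008  0.0007 -0.0012] twist 0 F [-0.8  0.3 -0. ] w 0.006 t 17.23
```

View pics/w8.png

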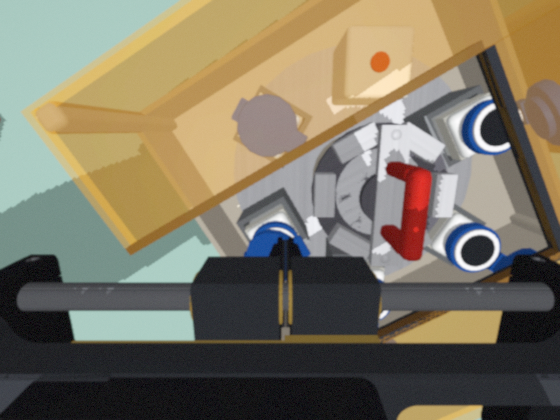

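```bash
python3 -m creep '[[0,0,0.005,0,1],[0,0,0.010,0,1],[0,0,0.013,0,1],[0,0,0.014,0,1],[0,0,0.015,0,1],[0,0,0.0165,0,1],[0,0,0.0165,0,1]]'
```

```text
t: 18.15
position: [0.5511, 0.0143, 0.1152]
orientation: [0.881, 0.473, 0.002, 0.001]
wrist_force: [-1.0, -0.2, 10.3]
width: 0.001
```

```bash
python3 -m creep '[[0,0,0,0,1],[0,0,-0.04,0,1],[0,0,-0.085,0,1],[0,0,-0.085,0,1],[0,0,-0.085,0,1]]'; python3 - <<'E'
from h import *
p=capcheck()
plan(S(0,0),.145,np.pi/2+YAW-2*np.pi/3)
cv2.imwrite("pics/w9.png",p["color"])
E
```

```text
t: 18.77
position: [0.5486, 0.0147, 0.1964]
orientation: [0.881, 0.473, -0.0, -0.0]
wrist_force: [-1.0, 0.4, -0.7]
width: 0.003
1353 z pct [0.1137 0.116  0.1171] slope [ 0.02  -0.02   0.116]
pos [0.5481 0.0147 0.1955] ang -0.586 q6 0.515 shift [0.0366 0.0627 0.0503] twist 0.0 F [-0.8  0.4 -0.2] w 0.003 t 18.82
```

View pics/w9.png

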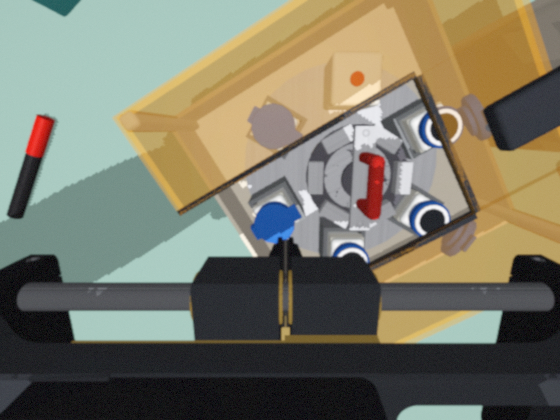

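```bash
sed -i 's/H=np.array(\[.6205,.0105\])/H=np.array([.6187,.0105])/' h.py; python3 -m creep '[[0.012,0.02,0,0,0.5],[0.024,0.041,0,0,0.5],[0.0357,0.0612,0,0,0.5],[0.0357,0.0612,0.02,0,0.5],[0.0357,0.0612,0.04,0,0.5],[0.0357,0.0612,0.0505,0,0.5],[0.0357,0.0612,0.0505,0,1],[0.0357,0.0612,0.0505,0,1],[0.0357,0.0612,0.0505,0,1],[0.0357,0.0612,0.0505,0,1]]'
```

```text
t: 20.08
position: [0.6202, 0.0105, 0.1475]
orientation: [0.881, 0.473, 0.001, 0.0]
wrist_force: [0.1, -0.1, 0.8]
width: 0.138
```

```bash
python3 -m creep '[[0,0,-0.008,0,1],[0,0,-0.015,0,1],[0,0,-0.015,0,1],[0,0,-0.015,0.17,1],[0,0,-0.015,0.35,1],[0,0,-0.015,0.52,1],[0,0,-0.015,0.70,1],[0,0,-0.015,0.87,1],[0,0,-0.015,1.047,1],[0,0,-0.015,1.047,1]]'; python3 -c "
from h import *
plan(S(0,0),.144,np.pi/2+YAW-3*np.pi/3)"
```

```text
t: 21.32
position: [0.6192, 0.0103, 0.1606]
orientation: [1.0, -0.03, -0.001, 0.0]
wrist_force: [0.6, 0.3, -8.3]
width: 0.101
pos [0.6192 0.0103 0.1606] ang -1.631 q6 1.561 shift [-0.0005 -0.0002  0.0166] twist 0.003 F [ 0.6  0.3 -8.3] w 0.101 t 21.32
```

```bash
python3 -m creep '[[0,0,0.006,0,1],[0,0,0.012,0,1],[0,0,0.0155,0.003,1],[0,0,0.0155,0.003,1],[0,0,0.0155,0.003,1]]'; python3 -c "
from h import *
plan(S(-.16,0),.215)"
```

```text
t: 21.95
position: [0.6195, 0.0103, 0.1481]
orientation: [0.999, -0.032, -0.0, 0.0]
wrist_force: [-7.7, -0.2, 2.1]
width: 0.104
pos [0.6195 0.0103 0.1481] ang -1.635 q6 1.566 shift [-1.609e-01  1.000e-04 -6.670e-02] twist 0 F [-7.7 -0.2  2.1] w 0.104 t 21.95
```

```bash
python3 -m creep '[[0,0,0,0,0.5],[0,0,0,0,0.5],[0,0,-0.03,0,0.5],[0,0,-0.066,0,0.6],[-0.053,0,-0.066,0,0.8],[-0.107,0,-0.066,0,1],[-0.161,0,-0.066,0,1],[-0.161,0,-0.066,0,1],[-0.161,0,-0.066,0,1]]'; python3 - <<'E'
from h import *
plan(S(-.16,0),.13)
p=bot.read_camera("wrist"); cv2.imwrite("pics/w10.png",p["color"])
p=bot.read_camera("top"); cv2.imwrite("pics/t10.png",cv2.resize(p["color"][130:260,190:320],(600,600),interpolation=cv2.INTER_CUBIC))
E
```

```text
t: 23.08
position: [0.4604, 0.0209, 0.2135]
orientation: [0.999, -0.033, 0.002, 0.0]
wrist_force: [0.5, 1.3, -0.2]
width: 0.008
pos [0.4604 0.0209 0.2135] ang -1.636 q6 1.565 shift [-0.0016  0.0004  0.0835] twist 0 F [ 0.5  1.3 -0.2] w 0.008 t 23.07
```

View pics/t10.png

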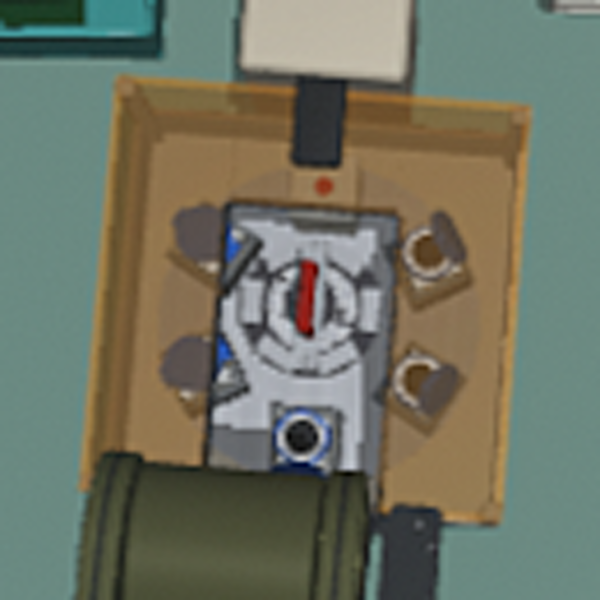

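View pics/w10.png

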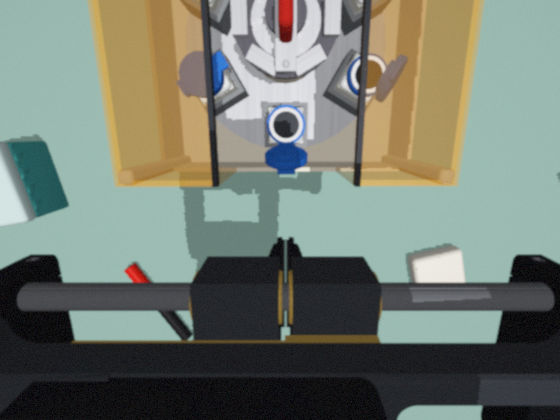

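```bash
python3 -m creep '[[-0.002,0,0.042,0,1],[-0.002,0,0.0835,0,1],[0.02,0,0.0835,0,1],[0.04,0,0.0835,0,1],[0.06,0,0.0835,0,1],[0.07,0,0.0835,0,1],[0.08,0,0.0835,0,1],[0.09,0,0.0835,0,1],[0.093,0,0.0835,0,1],[0.093,0,0.0835,0,1]]'; python3 - <<'E'
from h import *
plan(S(-.065,0),.13)
p=bot.read_camera("wrist"); cv2.imwrite("pics/w11.png",p["color"])
E
```

```text
t: 24.42
position: [0.552, 0.015, 0.1288]
orientation: [0.999, -0.033, 0.0, 0.0]
wrist_force: [-0.1, 0.3, 0.7]
width: 0.006
pos [0.552  0.015  0.1288] ang -1.636 q6 1.566 shift [ 0.0018  0.0003 -0.0012] twist 0 F [-0.1  0.3  0.7] w 0.006 t 24.43
```

View pics/w11.png

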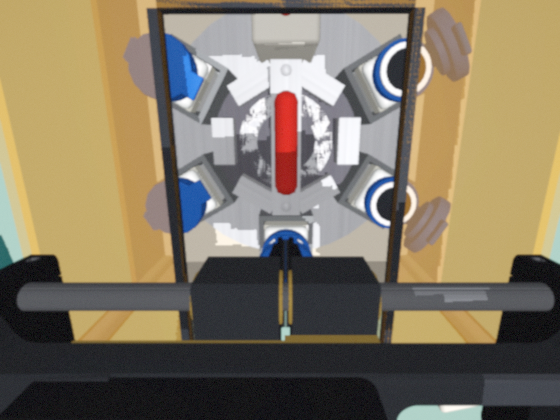

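```bash
python3 -m creep '[[0,0,0.005,0,1],[0,0,0.010,0,1],[0,0,0.013,0,1],[0,0,0.014,0,1],[0,0,0.015,0,1],[0,0,0.0165,0,1],[0,0,0.0165,0,1]]'
```

```text
t: 25.35
position: [0.5541, 0.0148, 0.1154]
orientation: [0.999, -0.033, 0.003, 0.0]
wrist_force: [-1.4, 0.1, 10.1]
width: 0.004
```

```bash
python3 -m creep '[[0,0,0,0,1],[0,0,-0.04,0,1],[0,0,-0.085,0,1],[0,0,-0.085,0,1],[0,0,-0.085,0,1]]'; python3 - <<'E'
from h import *
p=capcheck()
plan(S(0,0),.145,np.pi/2+YAW-3*np.pi/3)
cv2.imwrite("pics/w12.png",p["color"])
E
```

```text
t: 25.98
position: [0.5515, 0.015, 0.1963]
orientation: [0.999, -0.033, -0.0, -0.0]
wrist_force: [0.5, -1.1, -0.9]
width: 0.006
1028 z pct [0.1148 0.116  0.1171] slope [-0.006 -0.005  0.116]
pos [0.551  0.015  0.1955] ang -1.636 q6 1.566 shift [0.068  0.0001 0.0503] twist -0.002 F [-0.5  0.3 -0.2] w 0.009 t 26.02
```

View pics/w12.png

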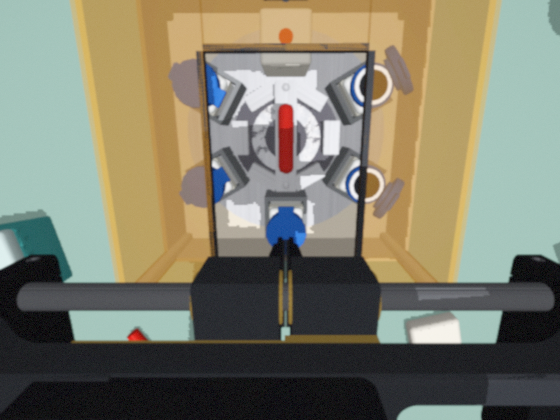

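```bash
python3 -m creep '[[0.023,0,0,0,0.5],[0.046,0,0,0,0.5],[0.068,0,0,0,0.5],[0.068,0,0.02,0,0.5],[0.068,0,0.04,0,0.5],[0.068,0,0.0505,0,0.5],[0.068,0,0.0505,0,1],[0.068,0,0.0505,0,1],[0.068,0,0.0505,0,1],[0.068,0,0.0505,0,1]]'
```

```text
t: 27.28
position: [0.6202, 0.0105, 0.1475]
orientation: [0.999, -0.033, 0.001, 0.0]
wrist_force: [1.0, 0.4, -0.5]
width: 0.134
```

```bash
python3 -m creep '[[0,0,0,0,1],[0,0,-0.015,0,1],[0,0,-0.015,0,1],[0,0,-0.015,0.17,1],[0,0,-0.015,0.35,1],[0,0,-0.015,0.52,1],[0,0,-0.015,0.70,1],[0,0,-0.015,0.87,1],[0,0,-0.015,1.047,1],[0,0,-0.015,1.047,1]]'; python3 -c "
from h import *
plan(S(0,0),.144,np.pi/2+YAW-4*np.pi/3)"
```

```text
t: 28.52
position: [0.619, 0.0089, 0.1592]
orientation: [0.849, -0.528, -0.0, 0.002]
wrist_force: [3.1, -4.9, -8.7]
width: 0.102
pos [0.619  0.0089 0.1592] ang -2.684 q6 2.614 shift [-0.0016 -0.0004  0.0152] twist -0.003 F [ 3.1 -4.9 -8.7] w 0.102 t 28.52
```

```bash
python3 -m creep '[[0,0,0.006,-0.003,1],[0,0,0.012,-0.003,1],[0,0,0.0155,-0.003,1],[0,0,0.0155,-0.003,1],[0,0,0.0155,-0.003,1]]'; python3 -c "
from h import *
plan(S(-.16,0),.215)"
```

```text
t: 29.15
position: [0.6192, 0.009, 0.1474]
orientation: [0.85, -0.527, 0.0, 0.002]
wrist_force: [-4.1, -5.2, 5.6]
width: 0.105
pos [0.6192 0.009  0.1474] ang -2.68 q6 2.61 shift [-0.0816  0.1385 -0.0674] twist 0 F [-4.1 -5.2  5.6] w 0.105 t 29.15
```

```bash
python3 -m creep '[[0,0,0,0,0.5],[0,0,0,0,0.5],[0,0,-0.03,0,0.5],[0,0,-0.067,0,0.6],[-0.027,0.046,-0.067,0,0.8],[-0.054,0.092,-0.067,0,1],[-0.082,0.139,-0.067,0,1],[-0.082,0.139,-0.067,0,1],[-0.082,0.139,-0.067,0,1]]'; python3 - <<'E'
from h import *
plan(S(-.16,0),.13)
p=bot.read_camera("top"); cv2.imwrite("pics/t13.png",cv2.resize(p["color"][130:260,190:320],(600,600),interpolation=cv2.INTER_CUBIC))
E
```

```text
t: 30.28
position: [0.4595, 0.0222, 0.2137]
orientation: [0.85, -0.526, 0.001, -0.0]
wrist_force: [-0.3, -0.2, -0.2]
width: 0.005
pos [0.4595 0.0222 0.2137] ang -2.68 q6 2.611 shift [0.0012 0.0013 0.0837] twist 0 F [-0.3 -0.2 -0.2] w 0.005 t 30.27
```

View pics/t13.png

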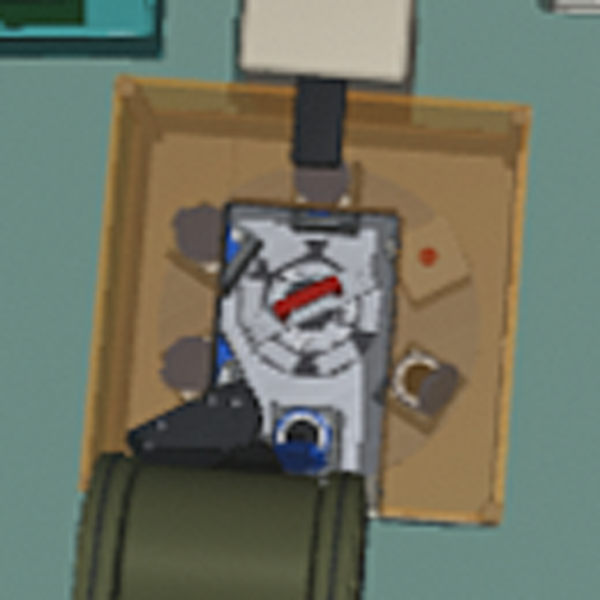

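```bash
python3 -m creep '[[0.001,0.001,0.042,0,1],[0.001,0.001,0.084,0,1],[0.011,-0.016,0.084,0,1],[0.021,-0.034,0.084,0,1],[0.031,-0.051,0.084,0,1],[0.036,-0.060,0.084,0,1],[0.041,-0.068,0.084,0,1],[0.046,-0.077,0.084,0,1],[0.046,-0.077,0.084,0,1]]'; python3 - <<'E'
from h import *
plan(S(-.07,0),.13)
p=bot.read_camera("wrist"); cv2.imwrite("pics/w14.png",p["color"])
E
```

```text
t: 31.45
position: [0.5489, 0.0151, 0.1293]
orientation: [0.85, -0.527, 0.0, -0.0]
wrist_force: [0.5, -1.1, -0.4]
width: 0.006
pos [0.5489 0.0151 0.1293] ang -2.68 q6 2.61 shift [ 0.0002  0.0001 -0.0007] twist 0 F [ 0.5 -1.1 -0.4] w 0.006 t 31.45
```

View pics/w14.png

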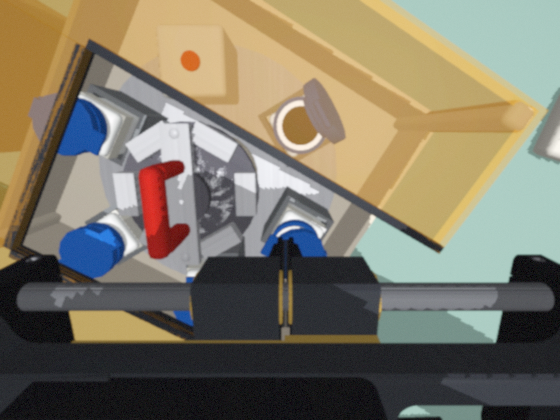

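```bash
python3 -m creep '[[0,0,0.005,0,1],[0,0,0.010,0,1],[0,0,0.013,0,1],[0,0,0.014,0,1],[0,0,0.015,0,1],[0,0,0.017,0,1],[0,0,0.017,0,1]]'
```

```text
t: 32.38
position: [0.5503, 0.0152, 0.1152]
orientation: [0.85, -0.527, 0.002, -0.001]
wrist_force: [-2.1, 1.4, 10.4]
width: 0.002
```

```bash
python3 -m creep '[[0,0,0,0,1],[0,0,-0.04,0,1],[0,0,-0.085,0,1],[0,0,-0.085,0,1],[0,0,-0.085,0,1]]'; python3 - <<'E'
from h import *
p=capcheck()
plan(S(0,0),.145,np.pi/2+YAW-1*np.pi/3)
cv2.imwrite("pics/w15.png",p["color"])
E
```

```text
t: 33.0
position: [0.5479, 0.0151, 0.1964]
orientation: [0.85, -0.527, -0.0, 0.0]
wrist_force: [0.2, 0.3, -0.3]
width: 0.005
1363 z pct [0.1143 0.116  0.1171] slope [0.013 0.009 0.116]
pos [0.5474 0.0152 0.1955] ang -2.68 q6 2.61 shift [ 0.036  -0.0619  0.0504] twist -3.141 F [-0.6  0.2 -0.1] w 0.009 t 33.05
```

View pics/w15.png

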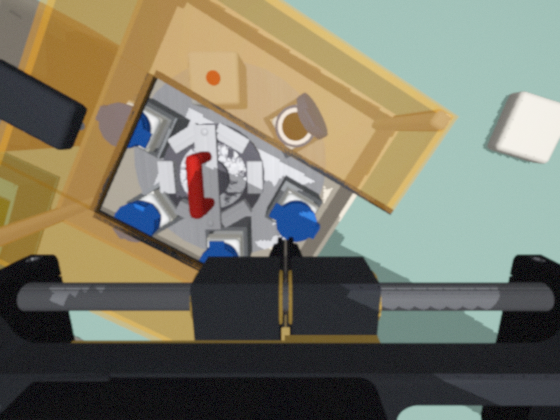

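```bash
python3 -m creep '[[0.012,-0.02,-0.01,-0.18,1],[0.024,-0.041,-0.01,-0.36,0.5],[0.036,-0.062,-0.01,-0.54,0.5],[0.036,-0.062,-0.01,-0.72,0.5],[0.036,-0.062,-0.01,-0.9,0.5],[0.036,-0.062,-0.01,-1.08,0.5],[0.036,-0.062,-0.01,-1.26,0.5],[0.036,-0.062,-0.01,-1.44,0.5],[0.036,-0.062,-0.01,-1.62,0.5],[0.036,-0.062,-0.01,-1.8,0.5]]';python3 -m creep '[[0,0,0,-0.18,0.5],[0,0,0,-0.36,0.5],[0,0,0,-0.54,0.5],[0,0,0,-0.72,0.5],[0,0,0,-0.9,0.5],[0,0,0,-1.08,0.5],[0,0,0,-1.26,0.5],[0,0,0,-1.341,0.5],[0,0,0,-1.341,0.5]]'; python3 -c "
from h import *
plan(S(0,0),.147,np.pi/2+YAW-1*np.pi/3)"
```

```text
t: 34.3
position: [0.6186, 0.0106, 0.2045]
orientation: [0.94, 0.341, -0.002, -0.001]
wrist_force: [-0.8, -1.0, -0.0]
width: 0.503
t: 35.42
position: [0.6188, 0.0106, 0.2049]
orientation: [0.527, 0.85, -0.001, -0.002]
wrist_force: [-0.9, 1.4, -0.5]
width: 0.501
pos [0.6188 0.0106 0.2049] ang 0.46 q6 -0.53 shift [-0.0001  0.      0.0579] twist -0.001 F [-0.9  1.4 -0.5] w 0.501 t 35.42
```

```bash
python3 -m creep '[[0,0,0.02,0,0.5],[0,0,0.04,0,0.5],[0,0,0.058,0,0.5],[0,0,0.058,0,0.8],[0,0,0.058,0,1],[0,0,0.058,0,1],[0,0,0.058,0,1],[0,0,0.058,0,1]]'
```

```text
t: 36.42
position: [0.6189, 0.0098, 0.1501]
orientation: [0.527, 0.85, -0.001, -0.001]
wrist_force: [-6.2, -2.3, 3.8]
width: 0.103
```

```bash
python3 -m creep '[[0,0,-0.008,0,1],[0,0,-0.0155,0,1],[0,0,-0.0155,0,1],[0,0,-0.0155,0.17,1],[0,0,-0.0155,0.35,1],[0,0,-0.0155,0.52,1],[0,0,-0.0155,0.70,1],[0,0,-0.0155,0.87,1],[0,0,-0.0155,1.047,1],[0,0,-0.0155,1.047,1]]'; python3 -c "
from h import *
plan(S(0,0),.147,np.pi/2+YAW-2*np.pi/3)"
```

```text
t: 37.67
position: [0.6181, 0.0099, 0.1627]
orientation: [0.881, 0.472, -0.002, -0.001]
wrist_force: [-3.9, -5.8, -8.8]
width: 0.1
pos [0.6181 0.0099 0.1627] ang -0.587 q6 0.517 shift [0.0009 0.0002 0.0157] twist -0.001 F [-3.9 -5.8 -8.8] w 0.1 t 37.67
```

```bash
python3 -m creep '[[0,0,0.006,0,1],[0,0,0.012,0,1],[0,0,0.0155,0,1],[0,0,0.0155,0,1],[0,0,0.0155,0,1]]'; python3 -c "
from h import *
plan(S(-.16,0),.215)"
```

```text
t: 38.3
position: [0.6182, 0.0099, 0.1501]
orientation: [0.881, 0.473, -0.002, -0.0]
wrist_force: [-8.8, -5.9, 2.2]
width: 0.104
pos [0.6182 0.0099 0.1501] ang -0.586 q6 0.516 shift [-0.0794 -0.1387 -0.0642] twist 0 F [-8.8 -5.9  2.2] w 0.104 t 38.3
```

```bash
python3 -m creep '[[0,0,0,0,0.5],[0,0,0,0,0.5],[0,0,-0.03,0,0.5],[0,0,-0.064,0,0.6],[-0.026,-0.046,-0.064,0,0.8],[-0.052,-0.092,-0.064,0,1],[-0.08,-0.139,-0.064,0,1],[-0.08,-0.139,-0.064,0,1],[-0.08,-0.139,-0.064,0,1]]'; python3 - <<'E'
from h import *
plan(S(-.16,0),.13)
p=bot.read_camera("top"); cv2.imwrite("pics/t16.png",cv2.resize(p["color"][130:260,190:320],(600,600),interpolation=cv2.INTER_CUBIC))
E
```

```text
t: 39.42
position: [0.4609, 0.0209, 0.2145]
orientation: [0.881, 0.473, 0.002, 0.001]
wrist_force: [-0.1, 0.3, 0.9]
width: 0.005
pos [0.4609 0.0209 0.2145] ang -0.586 q6 0.514 shift [-0.0016 -0.0016  0.0845] twist 0 F [-0.1  0.3  0.9] w 0.005 t 39.42
```

View pics/t16.png

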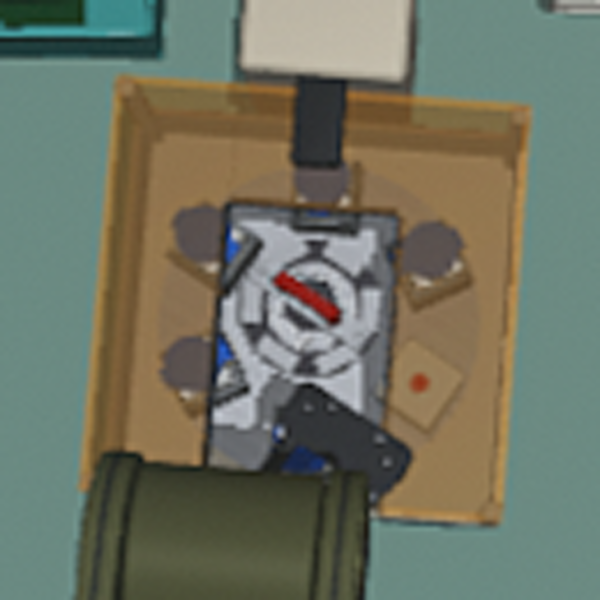

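```bash
python3 -m creep '[[-0.002,-0.002,0.043,0,1],[-0.002,-0.002,0.085,0,1],[0.008,0.016,0.085,0,1],[0.018,0.033,0.085,0,1],[0.028,0.050,0.085,0,1],[0.033,0.059,0.085,0,1],[0.038,0.068,0.085,0,1],[0.043,0.076,0.085,0,1],[0.043,0.076,0.085,0,1]]'; python3 - <<'E'
from h import *
plan(S(-.07,0),.13)
p=bot.read_camera("wrist"); cv2.imwrite("pics/w17.png",p["color"])
E
```

```text
t: 40.6
position: [0.5474, 0.0145, 0.1283]
orientation: [0.881, 0.473, 0.0, 0.0]
wrist_force: [-0.3, 0.2, 0.6]
width: 0.001
pos [0.5474 0.0145 0.1283] ang -0.586 q6 0.514 shift [ 0.0011  0.001  -0.0017] twist 0 F [-0.3  0.2  0.6] w 0.001 t 40.6
```

View pics/w17.png

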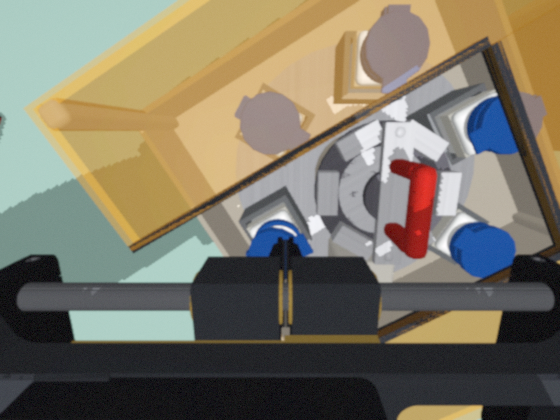

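```bash
python3 -m creep '[[0.001,0.001,0.005,0,1],[0.001,0.001,0.010,0,1],[0.001,0.001,0.012,0,1],[0.001,0.001,0.013,0,1],[0.001,0.001,0.014,0,1],[0.001,0.001,0.0162,0,1],[0.001,0.001,0.0162,0,1]]'
```

```text
t: 41.52
position: [0.5506, 0.0146, 0.1154]
orientation: [0.881, 0.473, 0.002, 0.002]
wrist_force: [-0.8, -1.1, 11.3]
width: 0.004
```

```bash
python3 -m creep '[[0,0,0,0,1],[0,0,-0.04,0,1],[0,0,-0.085,0,1],[0,0,-0.085,0,1],[0,0,-0.085,0,1]]'; python3 - <<'E'
from h import *
p=capcheck()
plan(S(0,0),.146,np.pi/2+YAW-2*np.pi/3)
cv2.imwrite("pics/w18.png",p["color"])
E
```

```text
t: 42.15
position: [0.5478, 0.0149, 0.1963]
orientation: [0.881, 0.473, -0.0, -0.0]
wrist_force: [-0.6, -0.2, -0.6]
width: 0.008
1368 z pct [0.1136 0.116  0.1171] slope [ 0.02  -0.021  0.116]
pos [0.5473 0.0149 0.1953] ang -0.586 q6 0.515 shift [0.0359 0.062  0.0491] twist 0.0 F [-0.6 -0.8  0. ] w 0.004 t 42.2
```

View pics/w18.png

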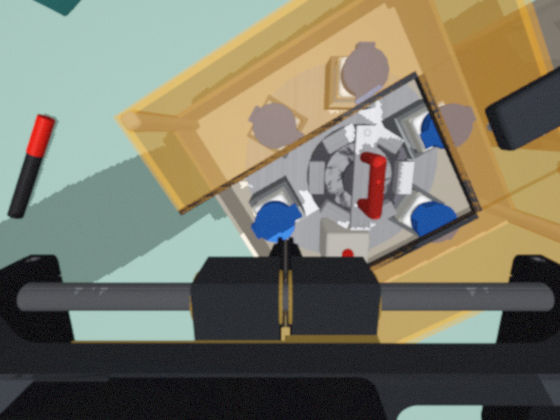

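All five caps look shut. Turn to blank.

```bash
python3 -m creep '[[0.012,0.02,0,0,0.5],[0.024,0.041,0,0,0.5],[0.0359,0.062,0,0,0.5],[0.0359,0.062,0.02,0,0.5],[0.0359,0.062,0.04,0,0.5],[0.0359,0.062,0.049,0,0.5],[0.0359,0.062,0.049,0,1],[0.0359,0.062,0.049,0,1],[0.0359,0.062,0.049,0,1],[0.0359,0.062,0.049,0,1]]'
```

```text
t: 43.45
position: [0.6201, 0.0104, 0.1488]
orientation: [0.881, 0.473, 0.001, 0.0]
wrist_force: [0.3, -0.3, -0.9]
width: 0.14
```

```bash
python3 -m creep '[[0,0,0,0,1],[0,0,-0.015,0,1],[0,0,-0.015,0,1],[0,0,-0.015,0.17,1],[0,0,-0.015,0.35,1],[0,0,-0.015,0.52,1],[0,0,-0.015,0.70,1],[0,0,-0.015,0.87,1],[0,0,-0.015,1.047,1],[0,0,-0.015,1.047,1]]'; python3 -c "
from h import *
plan(S(0,0),.147,np.pi/2+YAW-3*np.pi/3)"
```

```text
t: 44.7
position: [0.6194, 0.0103, 0.1615]
orientation: [1.0, -0.03, -0.001, 0.0]
wrist_force: [1.3, 1.0, -8.9]
width: 0.1
pos [0.6194 0.0103 0.1615] ang -1.631 q6 1.561 shift [-0.0006 -0.0002  0.0145] twist 0.003 F [ 1.3  1.  -8.9] w 0.1 t 44.7
```

```bash
python3 -m creep '[[0,0,0.006,0.003,1],[0,0,0.012,0.003,1],[0,0,0.0155,0.003,1],[0,0,0.0155,0.003,1],[0,0,0.0155,0.003,1]]'
```

```text
t: 45.32
position: [0.6196, 0.0103, 0.1488]
orientation: [0.999, -0.032, -0.0, 0.0]
wrist_force: [-6.1, 0.1, 0.0]
width: 0.105
```

```bash
python3 -m creep '[[0,0,0,0,0.5],[0,0,0,0,0.5],[0,0,-0.03,0,0.5],[0,0,-0.08,0,0.3],[0,0,-0.14,0,0],[-0.05,0,-0.18,0,0],[-0.1,0,-0.18,0,0],[-0.1,0,-0.18,0,0]]'; python3 - <<'E'
from h import *
p=bot.read_camera("wrist"); cv2.imwrite("pics/w19.png",p["color"])
print("pred dot",proj(p,[*S(-.08,0),.088]),"bar",proj(p,[*S(0,0),.169]))
W=cloud(p); x,y,z=W[...,0],W[...,1],W[...,2]; c=p["color"].astype(int)
m=(np.hypot(x-H[0],y-H[1])<.03)&(z>.14)&(c[...,2]>120)&(c[...,1]<60); print("bar z",m.sum(),np.percentile(z[m],[50,90]), W[m].mean(0))
p=bot.read_camera("top"); W=cloud(p); x,y,z=W[...,0],W[...,1],W[...,2]
a=(z>.03)&(z<.05)&(abs(y+.39)<.15)&(abs(x-.44)<.13)
print("cover",a.sum(),cv2.minAreaRect(W[a][:,:2].astype(np.float32)))
k=(z>.058)&(abs(y+.39)<.1)&(abs(x-.44)<.1); print("knob",k.sum(),np.median(W[k],0))
cv2.imwrite("pics/t19.png",p["color"])
E
```

```text
t: 46.32
position: [0.5185, 0.0171, 0.3293]
orientation: [0.999, -0.032, 0.002, 0.0]
wrist_force: [0.3, 0.4, -0.8]
width: 0.886
pred dot (np.float64(284.79762908392985), np.float64(171.57371558653566)) bar (np.float64(284.58385228097575), np.float64(103.94666395183138))
bar z 285 [0.16964547 0.17065015] [0.61874253 0.01005756 0.16958444]
cover 1087 ((0.4677809476852417, -0.42973339557647705), (0.10507016628980637, 0.20973095297813416), 37.170616149902344)
knob 50 [ 0.44223948 -0.39624202  0.07295635]
```

View pics/w19.png

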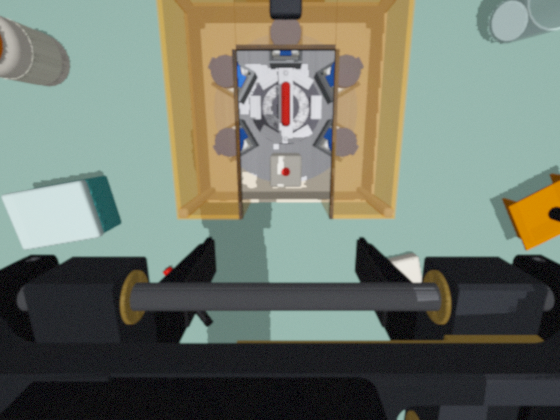

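View pics/t19.png

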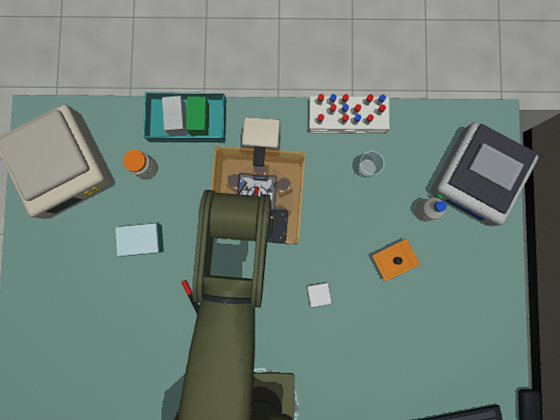

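```bash
python3 -c "
from h import *
plan([.442,-.397],.25,-1.108)"
```

```text
pos [0.5203 0.0169 0.3282] ang -1.636 q6 1.565 shift [-0.0514  0.4181  0.0781] twist -0.528 F [ 0.1 -0.1 -0.3] w 0.964 t 46.42
```

```bash
python3 -m creep '[[-0.006,0.05,0,-0.1,0],[-0.012,0.1,0,-0.2,0],[-0.019,0.15,0,-0.3,0],[-0.025,0.2,0.02,-0.4,0],[-0.031,0.25,0.04,-0.5,0],[-0.037,0.3,0.06,-0.528,0],[-0.043,0.35,0.07,-0.528,0],[-0.051,0.4,0.078,-0.528,0],[-0.051,0.418,0.078,-0.528,0],[-0.051,0.418,0.078,-0.528,0]]'; python3 - <<'E'
from h import *
plan([.442,-.397],.25,-1.108)
p=bot.read_camera("wrist"); cv2.imwrite("pics/w20.png",p["color"])
W=cloud(p); x,y,z=W[...,0],W[...,1],W[...,2]; c=p["color"].astype(int)
a=(abs(z-.039)<.006)&(np.hypot(x-.44,y+.395)<.1)&(c[...,2]>c[...,0]*2); print(a.sum(),cv2.minAreaRect(W[a][:,:2].astype(np.float32)))
k=(z>.066)&(z<.085)&(np.hypot(x-.44,y+.395)<.05); print("knob",k.sum(),np.median(W[k],0),W[k].min(0),W[k].max(0))
E
```

```text
t: 47.68
position: [0.4422, -0.3979, 0.2488]
orientation: [0.974, 0.229, -0.0, -0.001]
wrist_force: [-0.1, 0.2, 0.8]
width: 1.003
pos [ 0.4422 -0.3979  0.2488] ang -1.11 q6 0.286 shift [ 0.0002 -0.0009 -0.0012] twist -0.002 F [-0.1  0.2  0.8] w 1.003 t 47.67
5604 ((0.44344714283943176, -0.39936262369155884), (0.08438630402088165, 0.1148555725812912), 26.43113136291504)
knob 268 [ 0.44280445 -0.40046652  0.07374277] [ 0.4310908  -0.41104008  0.06618791] [ 0.45295849 -0.39035325  0.07600567]
```

View pics/w20.png

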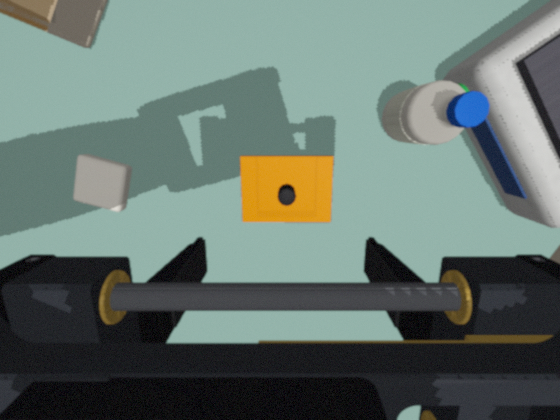

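```bash
python3 - <<'E'
from h import *
p=bot.read_camera("wrist"); c=p["color"][140:235,220:350]
c=cv2.convertScaleAbs(c,alpha=1.0); lab=cv2.cvtColor(c,cv2.COLOR_BGR2LAB); lab[...,0]=cv2.createCLAHE(6,(2,2)).apply(lab[...,0]); c=cv2.cvtColor(lab,cv2.COLOR_LAB2BGR)
cv2.imwrite("pics/w21.png",cv2.resize(c,(780,570),interpolation=cv2.INTER_CUBIC))
plan([.442,-.4005],.0615-.019+.003,-1.634+.0635+np.radians(26.45))
E
```

```text
pos [ 0.4426 -0.3963  0.2495] ang -1.107 q6 0.286 shift [-0.0025  0.0035  0.204 ] twist 0.002 F [ 0.5 -0.5  0.8] w 1.001 t 47.77
```

View pics/w21.png

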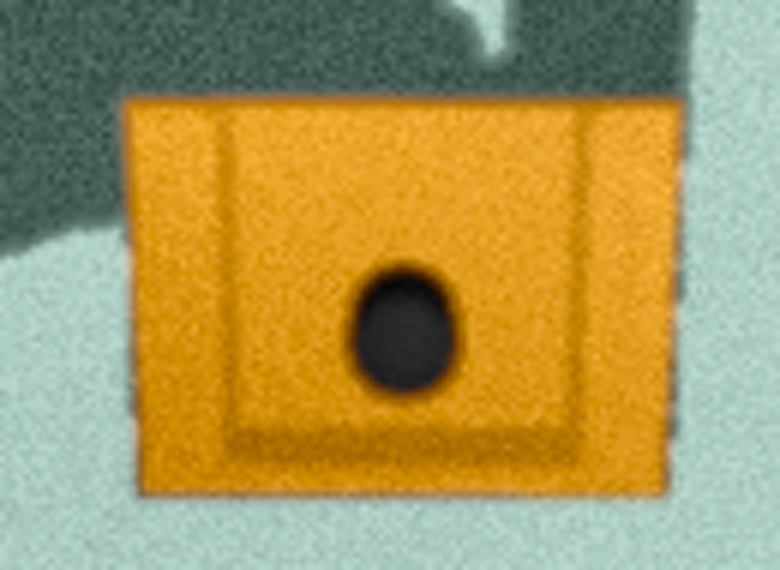

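```bash
python3 -m creep '[[-0.0025,0.0035,0.05,0.002,0.2],[-0.0025,0.0035,0.1,0.002,0.4],[-0.0025,0.0035,0.14,0.002,0.5],[-0.0025,0.0035,0.17,0.002,0.5],[-0.0025,0.0035,0.19,0.002,0.5],[-0.0025,0.0035,0.205,0.002,0.5],[-0.0025,0.0035,0.205,0.002,0.5]]'; python3 - <<'E'
from h import *
plan([.442,-.4005],.0435)
E
```

```text
t: 48.65
position: [0.4411, -0.4005, 0.0439]
orientation: [0.974, 0.229, -0.0, -0.001]
wrist_force: [-0.7, -0.2, -0.3]
width: 0.499
pos [ 0.4411 -0.4005  0.0439] ang -1.109 q6 0.282 shift [0.0008 0.0004 0.0004] twist 0 F [-0.7 -0.2 -0.3] w 0.499 t 48.65
```

```bash
python3 -m creep '[[0.0005,0,0,0,1],[0.0005,0,0,0,1],[0.0005,0,0,0,1],[0.0005,0,0,0,1],[0.0005,0,0,0,1],[0.0005,0,-0.03,0,1],[0.0005,0,-0.08,0,1],[0.0005,0,-0.14,0,1],[0.0005,0,-0.2,0,1],[0.0005,0,-0.2,0,1]]'; python3 - <<'E'
from h import *
plan(S(-.085,0),.30,np.pi/2+YAW-np.pi)
p=bot.read_camera("wrist"); cv2.imwrite("pics/w22.png",p["color"])
E
```

```text
t: 49.9
position: [0.4438, -0.4033, 0.2513]
orientation: [0.974, 0.228, 0.003, 0.005]
wrist_force: [-0.6, -0.7, -1.6]
width: 0.225
pos [ 0.4438 -0.4033  0.2513] ang -1.11 q6 0.283 shift [ 0.2673 -0.3348 -0.0518] twist 0.524 F [-0.6 -0.7 -1.6] w 0.225 t 49.9
```

View pics/w22.png

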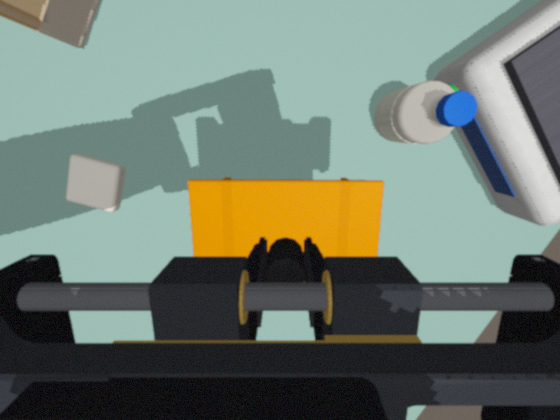

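```bash
python3 -m creep '[[0.02,-0.02,-0.03,0,1],[0.045,-0.05,-0.051,0.05,1],[0.07,-0.08,-0.051,0.1,1],[0.1,-0.12,-0.051,0.17,1],[0.13,-0.16,-0.051,0.24,1],[0.16,-0.2,-0.051,0.31,1],[0.19,-0.24,-0.051,0.38,1],[0.22,-0.28,-0.051,0.45,1],[0.245,-0.31,-0.051,0.5,1],[0.267,-0.335,-0.051,0.524,1]]'; python3 -m creep '[[0,0,0,0,1],[0,0,0,0,1],[0,0,0,0,1]]'; cat >> h.py <<'E'
def cov(show=None):
    p=bot.read_camera("wrist"); W=cloud(p); c=p["color"].astype(int); t=bot.observe()["position"]
    x,y,z=W[...,0],W[...,1],W[...,2]
    a=(c[...,2]>c[...,0]*1.8)&(c[...,2]>c[...,1]*1.15)&(abs(z-t[2]+.0)<.03)&(np.hypot(x-t[0],y-t[1])<.09)
    n,l,s,_=cv2.connectedComponentsWithStats(a.astype(np.uint8)); i=1+np.argmax(s[1:,4]); a=l==i
    P=W[a]; g=np.linalg.lstsq(np.c_[P[:,:2]-t[:2],np.ones(len(P))],P[:,2],rcond=None)[0]
    r=cv2.minAreaRect(P[:,:2].astype(np.float32)); v,u=np.nonzero(a)
    # yaw from far edge
    cols=np.arange(u.min()+8,u.max()-8,3); e=np.array([W[v[u==k].min()+1,k] for k in cols if (u==k).any()])
    f=np.polyfit(e[:,1],e[:,0],1); print("plate n",len(P),"slopes,z",g.round(4),"rect",r,"yaw from edge",-np.degrees(np.arctan(f[0])), "edge pts",e[0].round(4),e[-1].round(4))
    if show: cv2.imwrite(show,p["color"])
    return p
E
python3 - <<'E'
from h import *
cov("pics/w23.png")
plan(S(-.085,0),.30,np.pi/2+YAW-np.pi)
E
```

```text
t: 51.2
position: [0.5308, 0.0195, 0.2917]
orientation: [0.999, -0.032, -0.003, 0.0]
wrist_force: [0.0, 0.5, -1.6]
width: 0.226
t: 51.58
position: [0.5314, 0.0171, 0.2944]
orientation: [0.999, -0.032, -0.001, 0.0]
wrist_force: [-1.3, -0.4, -2.2]
width: 0.225
 ** On entry to DLASCL parameter number  4 had an illegal value
 ** On entry to DLASCL parameter number  4 had an illegal value
 ** On entry to DLASCL parameter number  4 had an illegal value
 ** On entry to DLASCL parameter number  4 had an illegal value
 ** On entry to DLASCL parameter number  5 had an illegal value
 ** On entry to DLASCL parameter number  4 had an illegal valueTraceback (most recent call last):
  File "<stdin>", line 2, in <module>
  File "h.py", line 41, in cov
    f=np.polyfit(e[:,1],e[:,0],1); print("plate n",len(P),"slopes,z",g.round(4),"rect",r,"yaw from edge",-np.degrees(np.arctan(f[0])), "edge pts",e[0].round(4),e[-1].round(4))
    c, resids, rank, s = lstsq(lhs, rhs, rcond)
                         ~~~~~^^^^^^^^^^^^^^^^^
    x, resids, rank, s = _umath_linalg.lstsq(a, b, rcond,
                         ~~~~~~~~~~~~~~~~~~~^^^^^^^^^^^^^
                                             signature=signature)
                                             ^^^^^^^^^^^^^^^^^^^^
    raise LinAlgError("SVD did not converge in Linear Least Squares")
numpy.linalg.LinAlgError: SVD did not converge in Linear Least Squares
```

```bash
sed -i 's/    f=np.polyfit/    e=e[~np.isnan(e[:,0])]\n    f=np.polyfit/; s/    n,l,s,_=cv2.connectedComponentsWithStats(a.astype/    if show: cv2.imwrite(show,p["color"])\n    n,l,s,_=cv2.connectedComponentsWithStats(a.astype/' h.py
python3 - <<'E'
from h import *
cov("pics/w23.png")
plan(S(-.085,0),.30,np.pi/2+YAW-np.pi)
E
```

```text
plate n 13693 slopes,z [-0.023   0.001   0.2904] rect ((0.5525028109550476, 0.0147300586104393), (0.11614172905683517, 0.04900352284312248), 85.89130401611328) yaw from edge -3.9621593043987677 edge pts [0.5801 0.0652 0.2904] [ 0.5726 -0.038   0.289 ]
pos [0.5316 0.0171 0.2951] ang -1.635 q6 1.567 shift [ 0.0023  0.0011 -0.0049] twist -0.002 F [-0.2  0.6 -2.2] w 0.221 t 51.67
```

View pics/w23.png

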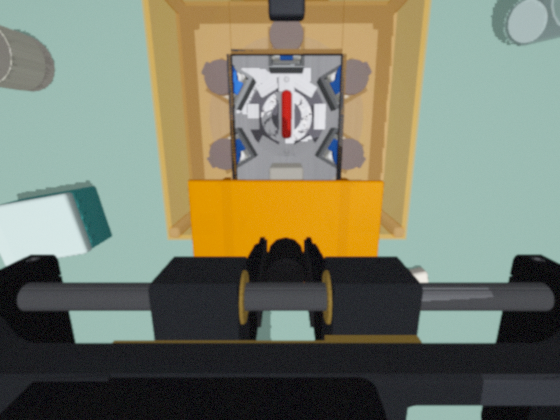

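```bash
python3 -m creep '[[0.0023,0.0006,0.02,0,1],[0.0023,0.0006,0.04,0,1],[0.0023,0.0006,0.06,0,1],[0.0023,0.0006,0.08,0,1],[0.0023,0.0006,0.08,0,1],[0.0023,0.0006,0.08,0,1]]'; python3 - <<'E'
from h import *
p=cov("pics/w24.png")
plan(S(-.085,0),.1736,np.pi/2+YAW-np.pi)
for q in [(-.04,.058),(-.04,-.058)]: print(np.round(proj(p,[*S(*q),.169+bot.observe()["position"][2]-.1736])))
for q in [(.052,.05),(.052,-.05),(0,0)]: print(np.round(proj(p,[*S(*q),.165])))
E
```

```text
t: 52.42
position: [0.5344, 0.0172, 0.2159]
orientation: [1.0, -0.032, 0.0, 0.0]
wrist_force: [0.4, -0.2, -2.0]
width: 0.224
plate n 13697 slopes,z [-0.0198  0.0006  0.2115] rect ((0.5557440519332886, 0.014874525368213654), (0.1162615716457367, 0.04834267497062683), 86.10821533203125) yaw from edge -3.8971502317198925 edge pts [0.5827 0.0658 0.2103] [ 0.5758 -0.0375  0.211 ]
pos [0.5347 0.0172 0.2165] ang -1.634 q6 1.566 shift [-0.0008  0.0014  0.0429] twist -0.0 F [-0.5 -0.4 -1.6] w 0.228 t 52.48
[187. 182.]
[386. 182.]
[210.  30.]
[363.  30.]
[286. 114.]
```

View pics/w24.png

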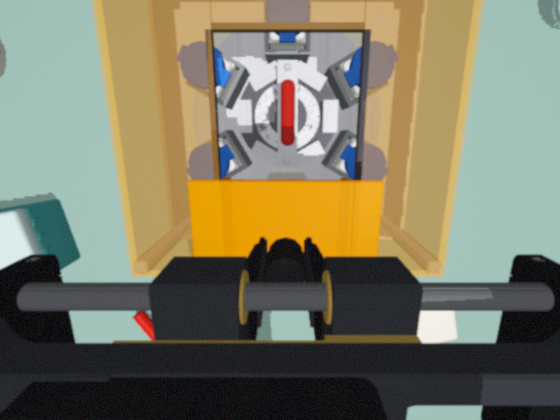

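```bash
python3 -m creep '[[0,0.0016,0,0,1],[0,0.0016,0.008,0,1],[0,0.0016,0.016,0,1],[0,0.0016,0.024,0,1],[0,0.0016,0.032,0,1],[0,0.0016,0.038,0,1],[0,0.0016,0.041,0,1],[0,0.0016,0.043,0,1],[0,0.0016,0.043,0,1]]'; python3 - <<'E'
from h import *
p=cov("pics/w25.png")
plan(S(-.085,0),.1736,np.pi/2+YAW-np.pi)
E
```

```text
t: 53.6
position: [0.534, 0.0156, 0.1752]
orientation: [1.0, -0.032, 0.0, 0.0]
wrist_force: [-6.8, 0.3, 9.8]
width: 0.222
plate n 19636 slopes,z [ 0.0117 -0.0048  0.1688] rect ((0.5577925443649292, 0.014289580285549164), (0.17991870641708374, 0.07690423727035522), 86.8545150756836) yaw from edge -3.5687631953826697 edge pts [0.5751 0.095  0.1656] [ 0.5713 -0.0659  0.1665]
pos [0.534  0.0156 0.1753] ang -1.634 q6 1.563 shift [-0.0002 -0.0002  0.0017] twist -0.0 F [-5.9 -0.8  8.6] w 0.22 t 53.65
```

View pics/w25.png

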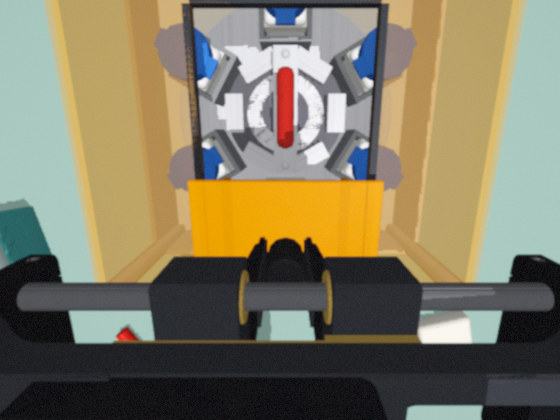

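```bash
python3 -m creep '[[0,0,-0.001,0,0.7],[0,0,-0.001,0,0.5],[0,0,-0.001,0,0.5],[0,0,-0.03,0,0.5],[0,0,-0.07,0,0.4],[0,0,-0.11,0,0.3],[-0.05,0,-0.14,0,0.3],[-0.1,0,-0.14,0,0.3],[-0.1,0,-0.14,0,0.3]]'; python3 - <<'E'
from h import *
p=bot.read_camera("wrist"); cv2.imwrite("pics/w26.png",p["color"])
W=cloud(p); x,y,z=W[...,0],W[...,1],W[...,2]; c=p["color"].astype(int)
s=S(-.083,0); a=(abs(z-.169)<.006)&(c[...,2]>200)&(c[...,1]>120)&(c[...,0]<60)&(np.hypot(x-s[0],y-s[1])<.09)
print(a.sum()); P=W[a]
print("rect",cv2.minAreaRect(P[:,:2].astype(np.float32)),"seat",s,np.linalg.lstsq(np.c_[P[:,:2]-s,np.ones(len(P))],P[:,2],rcond=None)[0].round(4))
h=(abs(z-.165)<.004)&~a&(np.hypot(x-H[0],y-H[1])<.15); print("hood z",np.median(z[h]))
k=(z>.195)&(z<.212)&(np.hypot(x-s[0],y-s[1])<.03); print("knob",np.median(W[k],0),"seat knob",S(-.085,0))
m=(np.hypot(x-H[0],y-H[1])<.03)&(z>.14)&(c[...,2]>120)&(c[...,1]<60); print("bar z",np.percentile(z[m],[50,90]),cv2.minAreaRect(W[m][:,:2].astype(np.float32)))
p=bot.read_camera("side"); cv2.imwrite("pics/s26.png",cv2.resize(p["color"][130:290,190:350],(600,600),interpolation=cv2.INTER_CUBIC))
E
```

```text
t: 54.78
position: [0.4326, 0.0221, 0.3131]
orientation: [1.0, -0.031, 0.001, 0.0]
wrist_force: [0.3, 0.4, -0.3]
width: 0.702
10097
rect ((0.5367397665977478, 0.015836697071790695), (0.11687341332435608, 0.08385194838047028), 86.37736511230469) seat [0.53586378 0.01571161] [ 0.0005 -0.0002  0.1701]
hood z 0.16610145657148837
knob [0.53416022 0.01466529 0.20376207] seat knob [0.53386773 0.01583719]
bar z [0.16933315 0.17053058] ((0.6091328263282776, 0.010462562553584576), (0.007430457975715399, 0.022678682580590248), 86.16072845458984)
```

View pics/w26.png

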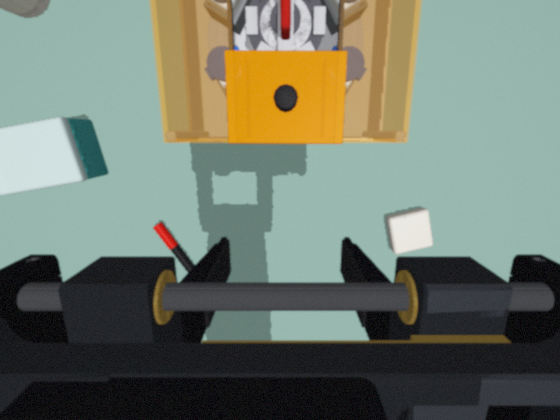

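View pics/s26.png

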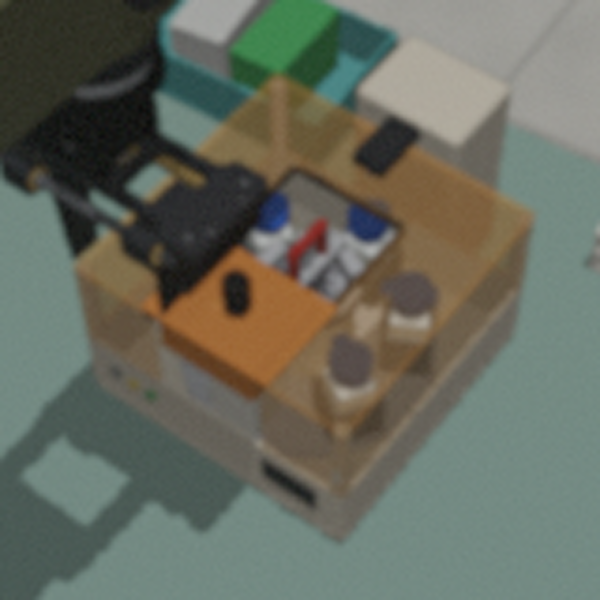

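```bash
python3 -m creep '[[-0.03,0,-0.03,0,0.3],[-0.03,0,-0.03,0,0.3],[-0.03,0,-0.03,0,0.3],[-0.03,0,-0.03,0,0.3]]'; python3 - <<'E'
from h import *
p=bot.read_camera("top"); print(bot.spot_in("cover_knob",p)[:1]); W=cloud(p); z=W[...,2]; s=S(-.085,0)
k=(z>.195)&(z<.212)&(np.hypot(W[...,0]-s[0],W[...,1]-s[1])<.04); print(k.sum(),np.median(W[k],0) if k.any() else None,s)
print(bot.job_done())
E
```

```text
t: 55.38
position: [0.4046, 0.0237, 0.3409]
orientation: [0.999, -0.032, -0.001, -0.0]
wrist_force: [-0.6, -0.3, 0.1]
width: 0.702
[{'bbox': [0.407, 0.494, 0.4938, 0.5721], 'confidence': 0.94}]
55 [0.53446731 0.01747339 0.20310135] [0.53386773 0.01583719]
the job is handed in; nothing more can be done
None
```

I shut all five caps, turned the carousel back to the blank position and set the amber cover over the bay. The job was handed in at about 55 s of the 210 s limit, and `job_done()` reports no verdict.

- **Caps:** each was swung inward from outside and pressed with about 10 N. The fingertip stopped at 115.2–115.4 mm on every one, against a nominal 115 mm for a shut cap. Fitted cap slopes were 0.032 rad or less (limit 0.07), and all five bottles looked upright in the pictures.
- **Carousel:** the blank's red dot was within about 1 px of where the bay should appear. The top of the ring bar read 169–170 mm (169 mm nominal when down), so I take it as locked in its notch.
- **Cover:** it sits about 1 mm from its seat and level to within 0.001 rad. Its yaw matches the sampler's (both about -3.6°), and the skirted front faces outward. The plate top read 170.1 mm against 169 mm nominal, but the hood also read about 1 mm high, so the plate is on the hood.
- **Disagreements:** none of note. The last knob readings from the top and wrist cameras were each within 2 mm of the expected position. There was no visible cover knock or grip slackening. I did not measure the bystanders again before handing in, but no move went near them.

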